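# Press the seals on chambered assay slides

## Task

Lay each slide on the bench in the pressing nest of its own colour, coloured tab towards the robot, slid fully into the corner of the two fences, and let go. Then lift the press tool off its stand and press the seals in the order red, yellow, blue (skipping any that is absent): on each slide set the foot down on the coloured tab, draw it along the middle line to the far end in one steady stroke with the spring about half pushed in, and lift off there. Hang the tool back in its stand, move the pressed slides to the grey carrier tray so that each lies flat on its floor, and leave everything else on the bench where it is.

Things in the scene. Friction and masses are not known exactly. Their poses are not given: they have to be found in the camera images.
- slide_red: Chambered assay slide, a flat rigid white and clear block 75 (x) x 26 (y) x 12 mm (z), 40 g, with a red tab over the 15 mm at its -x end and four green-tinted wells along the rest; its top is flat. Origin: centre of its underside; x runs from the tab to the clear end. Starts lying on the bench. May be absent.
- tab_red (a point): Middle of the red tab's top face, 30 mm from the middle of the red slide towards -x of the slide, 12 mm above its underside.
- nest_red: Fixed pressing nest: aluminium plate 120 (x) x 64 (y) x 6 mm with two red fences, 6 mm thick, standing 5 mm above the plate: one along its whole far (+x) edge, one along its left (+y) edge; the other two edges are open, with a red stripe on the plate's near edge. Origin: centre of its underside; x points away from the robot, give or take its yaw.
- seat_red (a point): The place on the plate of the red nest (16.5 mm in x, 13 mm in y, 6 mm up from the nest's origin) where the underside centre of a slide lies when the slide is pushed fully into the corner of the two fences; x and y along those of the nest.
- slide_yellow: Chambered assay slide, a flat rigid white and clear block 75 (x) x 26 (y) x 12 mm (z), 40 g, with a yellow tab over the 15 mm at its -x end and four green-tinted wells along the rest; its top is flat. Origin: centre of its underside; x runs from the tab to the clear end. Starts lying on the bench. May be absent.
- tab_yellow (a point): Middle of the yellow tab's top face, 30 mm from the middle of the yellow slide towards -x of the slide, 12 mm above its underside.
- nest_yellow: Fixed pressing nest: aluminium plate 120 (x) x 64 (y) x 6 mm with two yellow fences, 6 mm thick, standing 5 mm above the plate: one along its whole far (+x) edge, one along its left (+y) edge; the other two edges are open, with a yellow stripe on the plate's near edge. Origin: centre of its underside; x points away from the robot, give or take its yaw.
- seat_yellow (a point): The place on the plate of the yellow nest (16.5 mm in x, 13 mm in y, 6 mm up from the nest's origin) where the underside centre of a slide lies when the slide is pushed fully into the corner of the two fences; x and y along those of the nest.
- slide_blue: Chambered assay slide, a flat rigid white and clear block 75 (x) x 26 (y) x 12 mm (z), 40 g, with a blue tab over the 15 mm at its -x end and four green-tinted wells along the rest; its top is flat. Origin: centre of its underside; x runs from the tab to the clear end. Starts lying on the bench. May be absent.
- tab_blue (a point): Middle of the blue tab's top face, 30 mm from the middle of the blue slide towards -x of the slide, 12 mm above its underside.
- nest_blue: Fixed pressing nest: aluminium plate 120 (x) x 64 (y) x 6 mm with two blue fences, 6 mm thick, standing 5 mm above the plate: one along its whole far (+x) edge, one along its left (+y) edge; the other two edges are open, with a blue stripe on the plate's near edge. Origin: centre of its underside; x points away from the robot, give or take its yaw.
- seat_blue (a point): The place on the plate of the blue nest (16.5 mm in x, 13 mm in y, 6 mm up from the nest's origin) where the underside centre of a slide lies when the slide is pushed fully into the corner of the two fences; x and y along those of the nest.
- press: Press tool, 170 g, hanging upright in the stand. Orange square handle 22 x 22 mm from 5 to 70 mm above the origin; a black flange 42 (x) x 46 (y) x 5 mm; below it a 14 mm steel stem and a sprung rubber foot, a round bar 22 mm long in y, 16 mm thick. Origin: centre of the flange's underside; z up the handle. The foot's lowest line is 85 mm below the origin with the spring out.
- foot_tip (a point): Middle of the lowest line of the press tool's rubber foot (moves with the spring).
- foot (a joint): How far the press tool's foot is pushed in, 0 (out) to 0.010 m (bottomed). The spring gives 1.8 N at the start and 0.6 N more per mm: 5 mm is about 5 N.
- hang (a point): Point on the stand, 125 mm above the bench, midway between the tops of its two fork prongs, where the press tool's origin lies when it hangs; axes along the stand's. From here the flange has about 6 mm play each way in x; the prongs' 27 mm gap leaves the 14 mm stem 6 mm each side.
- tray: Fixed carrier tray, 180 (x) x 98 (y) mm, grey floor 4 mm thick inside black walls 4 mm thick that rise 5 mm above it. Three white fields 56 mm apart along x (32 x 80 mm, the middle one at the centre) show where slides may lie, their length along y. Origin: centre of its underside.
- tray_in (a point): Centre of the carrier tray's inner floor, 4 mm above the bench; axes along the tray's.
- stand: Fixed white fork stand on a grey base 10 mm high. Prongs run along its x, open towards -x (the robot); 7 mm blue lips on the prong tips (32 to 27 mm before hang) and a 7 mm stop bar behind (29 mm after it) hold the flange in. The post, 44 to 60 mm behind hang, ends below the prong tops. Origin: bench level under hang.
- beaker: Glass beaker, 68 mm wide, 90 mm high, a bystander to be left where it is. Origin: centre of its underside.
- dish: Closed culture dish, clear with an amber top, 86 mm across, 14 mm high, a bystander to be left where it is. Origin: centre of its underside.
- tip_box: Blue closed tip box, 120 x 80 x 55 mm, a bystander to be left where it is. Origin: centre of its underside.
- tube_rack: Green tube rack, 90 x 60 x 45 mm with caps, a bystander to be left where it is. Origin: centre of its underside.
- timer: White bench timer, 60 x 65 x 20 mm, a bystander to be left where it is. Origin: centre of its underside.

How it is judged:
By the outcome, as a careful person would: the job done as asked, in the order asked, and still so for the second after the job is handed in, with the robot touching nothing.
Of slide_red, slide_yellow, slide_blue only 2 to 3 are there at a start; the rules pass over those that are not, and their reading is None.
At some moment in a run one of slide_red, slide_yellow, slide_blue may be knocked a few centimetres aside while the robot is not near it.
It also fails if it takes over 210 s, if anything falls off the work surface, if the arm or the gripper's body presses on something with over 40 N, if the wrist force passes 120 N, or if a joint passes its speed limit or range.

## Robot

A 6-joint arm with a two-finger parallel gripper is mounted at the origin on the work surface. World frame = base frame: x ahead of the robot, y to its left, z up, the work surface at z = 0. Lengths are in mm, angles in rad, forces in N, time in s.
With the tool pointing down it reaches from about 350 to 875 mm from the base axis. Payload 4.2 kg.
Tool frame: the origin (TCP) lies on the centre line of the jaws, within the pads' length; the fingertips stand 25 mm ahead of it and the grasp point (between the pads) lies 6 mm ahead of it; z points along the fingers, y is the direction in which the jaws open and shut (so a half turn about z gives the same grasp; the last joint's range is limited). The gripper opens to 85 mm and grips with 20 to 120 N. Pads are 22 mm wide; open, the fingers measure 114 mm over their backs; the gripper's body (76 mm by 85 mm) begins 54 mm behind the grasp point. The pads swing forward as they close: fully open they stand 13 mm farther back than shut.
Start: joints at [1.548, 0.385, 0.008, 0, -1.194, -0.259], TCP at [173.771, 600.336, 256.312] pointing down, gripper open.
Joint ranges: [-3.14, 3.14], [-1.21, 2.06], [-1.07, 1.41], [-3.16, 2.05], [-2.99, -0.16], [-3.1, 3.1]. Speed limits (rad/s): [2.79, 2.79, 3.14, 3.14, 3.14, 3.14].

## Interface

Orientations are given as a unit quaternion [x, y, z, w].
In Python, from bench import arm gives the robot as it stands.
- The arm moves only by the tool drive_tool, never from a script. Its argument "plan" is a list of rows, each a list of 2 entries, a list of its own where there are three numbers: the shift along the tool's x, y, z in m, then the turn about the tool's z in degrees. A call has 1 to 12 rows; each row shifts and turns the commanded pose from where the row before left it, along the tool's axes as they then stand; what a row does not reach is not made up. A row lasts 1/8 s, in which the tool goes at most 62.5 mm and 10.7 degrees, less where a joint would pass 70% of its speed; a pose out of reach is approached as far as the arm can. A call with a gripper value outside its range is refused whole. "fingers" is the closure, from -1 (fully open) to 1 (shut), so that 0 is half open, set as the call begins (left out, the last holds). The fingers move at their own pace and stop on an object; the grip force is fixed at half the most. Time passes only in rows, so rows that do not move let the fingers close. It gives the time, the measured TCP pose, the force and the opening at its end, in the units of the state.
- arm.read_state(): the state, without advancing time (a new reading comes with each control period).
- arm.get_image(name): name is "side" or "top"; returns a dict with "image" (420x560x3 uint8, red, green, blue), "K" (3x3 intrinsics, pixels), "dist" ([k1, k2, p1, p2, k3] as OpenCV has them; the pictures are not rectified), "R" (3x3) and "t" (3): a world point X has camera coordinates R X + t. Camera axes: x right, y down, z forward; pixel columns grow to the right and rows downward; lengths in mm; the calibration is good to about 2 mm. A picture is of the moment at which its call begins. There is no depth.
- arm.job_done(): hands the job in, once; it reports no verdict.
The state is a dict: "clock": time; "joints": joint angles; "joint_vel": joint speeds; "joint_efforts": joint torques, N m; "position": TCP position; "ee_rot": TCP orientation; "contact_force": force on the tool from outside, world axes, zero at the start; "wrist_torque": the same for the moment, N m; "gripper_width": finger opening in mm.
Only numpy, scipy, OpenCV 4.12 (cv2) and the standard library are available. Lean on these libraries where they do the work, as an engineer would, in place of code of your own. Each camera call takes 0.05 s, during which the arm holds its last target.

## Working session

There is one attempt and no reset: what is moved stays moved. The work goes in short steps, Python scripts to look and compute and a tool call to move; the robot and the scene stay as the last step left them, time stands still between calls to the robot, and variables do not carry over. Pictures are saved under pics/ and viewed, and the job is handed in when it is done.

Besides the shell and the picture viewer there is one more tool, called after "Request:" as name([rows], argument=value, ...), one row to a line, values as JSON. drive_tool: Moves the arm, as the interface text tells. Its arguments: {"type":"object","properties":{"plan":{"type":"array"},"fingers":{"type":"number"}},"required":["plan"]}

```bash
ls; mkdir -p pics
python3 - <<'E'
from bench import arm
import cv2
print(arm.read_state())
for n in("side","top"):
    d=arm.get_image(n); cv2.imwrite(f"pics/{n}0.png",d["image"][:,:,::-1]); print(n,d["K"],d["dist"],d["R"],d["t"])
E
```

```text
pics
{'clock': 0.0, 'joints': array([ 1.54760426e+00,  3.85559681e-01,  6.61582797e-03, -4.88237278e-04,
       -1.19399891e+00, -2.58560451e-01]), 'joint_vel': array([-0.00068368, -0.00061257,  0.00047237,  0.0011243 , -0.00227404,
       -0.00024277]), 'joint_efforts': array([-1.40617749e-04, -3.92293918e+01,  1.88403010e+01,  4.18629706e+00,
       -4.69669205e-03, -7.05903773e-06]), 'position': array([173.63321687, 599.84268353, 255.21732248]), 'ee_rot': array([ 9.90080094e-01, -1.40499834e-01, -9.93180038e-05,  1.09243346e-03]), 'contact_force': array([-0.28992243, -0.28745494, -1.08700513]), 'wrist_torque': array([-0.05880333, -0.01444456, -0.01455037]), 'gripper_width': 85.50905983785357}
side [[392.93857221   0.         278.79191809]
 [  0.         392.93857221 211.16023944]
 [  0.           0.           1.        ]] [-0.01000837  0.          0.          0.          0.        ] [[ 0.95145955 -0.30766229 -0.00828519]
 [-0.15638761 -0.46009977 -0.87398577]
 [ 0.26508045  0.8328578  -0.48588089]] [-528.6774284   162.3207986   793.96343695]
top [[438.50236338   0.         275.96538054]
 [  0.         438.50236338 212.24725962]
 [  0.           0.           1.        ]] [-0.03760057  0.          0.          0.          0.        ] [[ 0.01993934 -0.99939339  0.02855301]
 [-0.99842354 -0.02140246 -0.05188808]
 [ 0.05246771 -0.02747339 -0.99824464]] [ -63.39125962  520.85476049 1279.90389598]
```

View pics/side0.png

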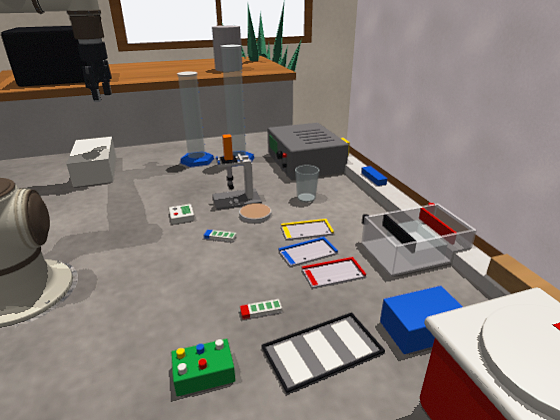

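View pics/top0.png

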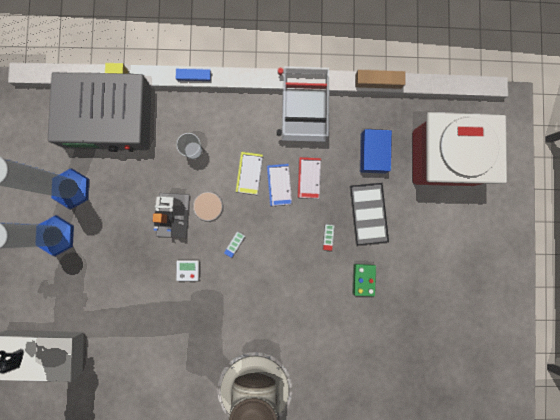

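The top view shows the red slide at about (328,237) and the blue slide at (235,243); there is no yellow one. The nests are yellow (249,173), blue (280,185) and red (310,178). The tray is at (369,214) and the stand with the tool at (168,215). I'll enlarge crops next.

```bash
cat > h.py <<'E'
import numpy as np, cv2, json
from bench import arm
def grab(n):
    return arm.get_image(n)
def pix2w(d,uv,z):
    uv=np.array(uv,float).reshape(-1,1,2)
    n=cv2.undistortPoints(uv,d["K"],np.array(d["dist"])).reshape(-1,2)
    R=np.array(d["R"]);t=np.array(d["t"]);c=-R.T@t
    r=np.c_[n,np.ones(len(n))]@R
    s=(np.broadcast_to(z,len(n))-c[2])/r[:,2]
    return c+r*s[:,None]
def proj(d,X):
    p,_=cv2.projectPoints(np.array(X,float).reshape(-1,1,3),cv2.Rodrigues(np.array(d["R"]))[0],np.array(d["t"]),d["K"],np.array(d["dist"]))
    return p.reshape(-1,2)
def crop(d,name,u0,v0,w,h,s,lines=()):
    im=d["image"][:,:,::-1][v0:v0+h,u0:u0+w]
    im=cv2.resize(im,None,fx=s,fy=s,interpolation=cv2.INTER_CUBIC)
    for P,col in lines:
        q=((P-[u0,v0]+.5)*s-.5)
        cv2.polylines(im,[np.round(q*8).astype(np.int32)],True,col,1,cv2.LINE_AA,3)
    for k in range(0,w,10): cv2.line(im,(int(k*s),0),(int(k*s),4 if k%50 else 10),(0,255,255),1)
    for k in range(0,h,10): cv2.line(im,(0,int(k*s)),(4 if k%50 else 10,int(k*s)),(0,255,255),1)
    cv2.imwrite(f"pics/{name}.png",im)
def box(x,y,yaw,z0,rx,ry):
    c,s=np.cos(yaw),np.sin(yaw)
    return np.array([[x+c*a-s*b,y+s*a+c*b,z0] for a,b in((rx[0],ry[0]),(rx[1],ry[0]),(rx[1],ry[1]),(rx[0],ry[1]))])
E
python3 - <<'E'
from h import *
d=grab("top")
crop(d,"t_nests",225,140,110,75,7)
crop(d,"t_sl",215,215,130,50,6)
crop(d,"t_tray",340,175,60,75,8)
crop(d,"t_stand",140,180,60,65,9)
d=grab("side")
crop(d,"s_nests",265,205,115,90,6.5)
crop(d,"s_stand",190,120,90,100,6)
crop(d,"s_sl",195,220,95,105,5.5)
E
```

```text
(no output)
```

View pics/t_nests.png

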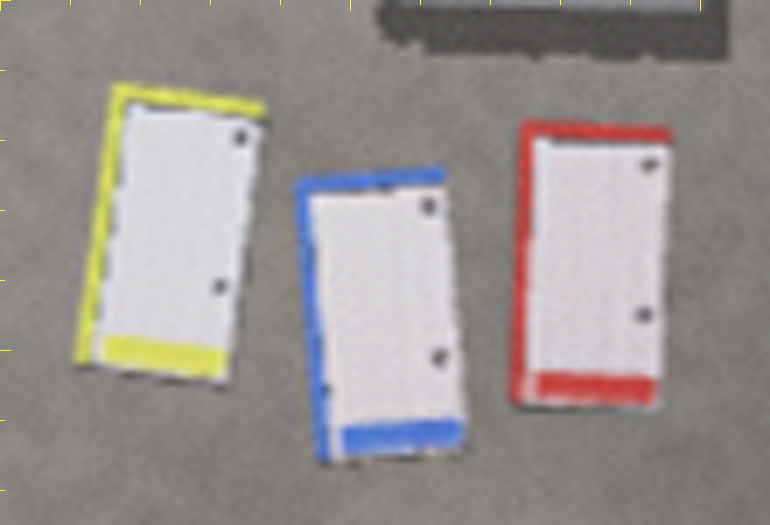

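View pics/t_sl.png

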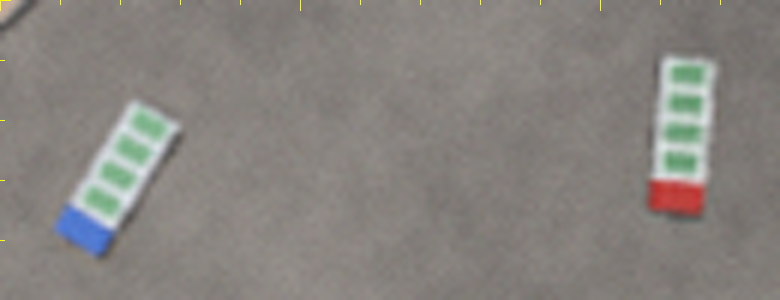

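View pics/t_tray.png

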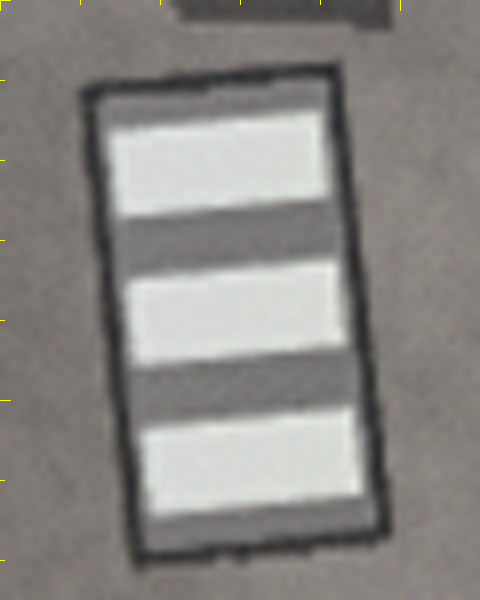

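View pics/t_stand.png

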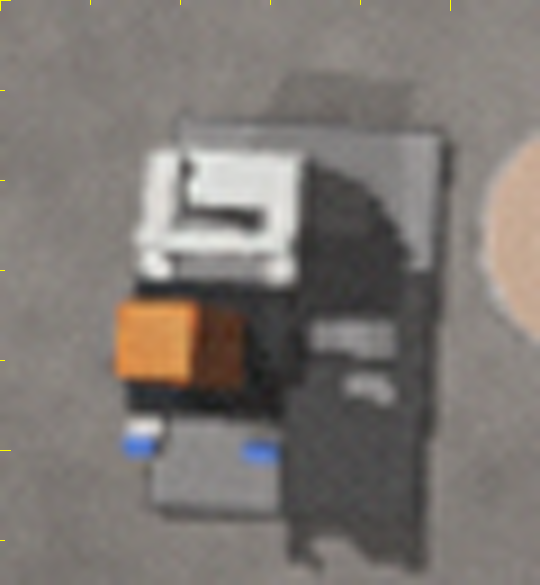

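View pics/s_nests.png

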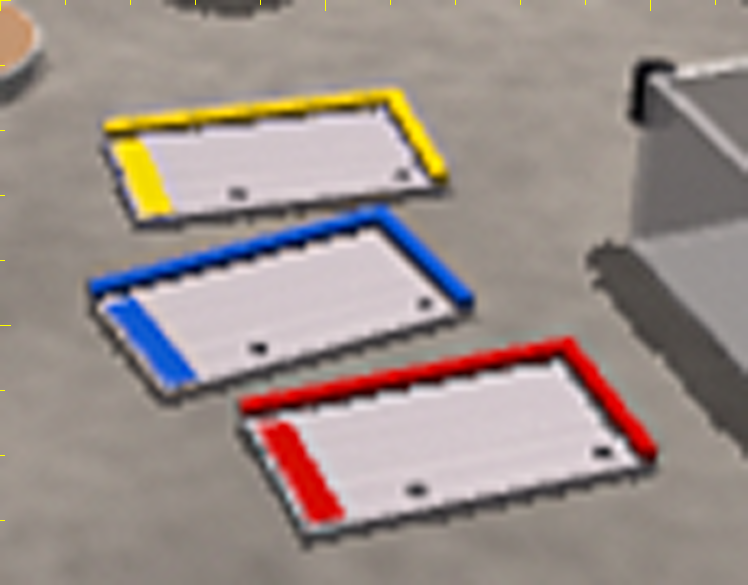

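View pics/s_stand.png

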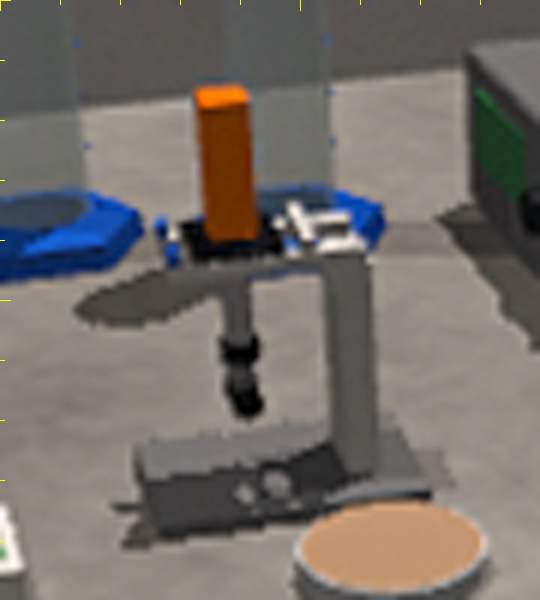

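View pics/s_sl.png

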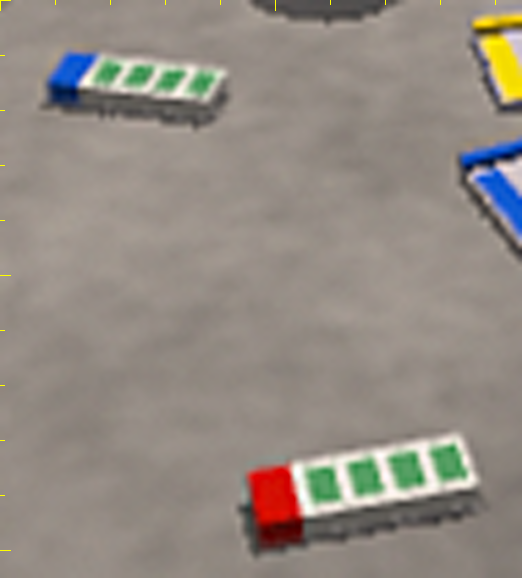

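```bash
cat > fit.py <<'E'
from h import *
from scipy.optimize import least_squares
def toimg(p,u0,v0,s): return (np.array(p,float)+.5)/s-.5+[u0,v0]
def fit(obs,x0):
    """obs: list of (cam, local pts Nx3, img pts)"""
    def f(p,o):
        c,s=np.cos(p[2]),np.sin(p[2]); R=np.array([[c,-s,0],[s,c,0],[0,0,1]])
        return np.concatenate([(proj(d,np.array(L)@R.T+[p[0],p[1],0])-q).ravel() for d,L,q in o])
    out=[]
    for o in [[k] for k in obs]+[obs]:
        r=least_squares(f,x0,args=(o,),x_scale=[10,10,.1],loss="soft_l1"); out.append((r.x.round(4),np.abs(r.fun).max().round(2)))
    return out
E
python3 - <<'E'
from fit import *
T=grab("top");S=grab("side")
for d in(T,S): print(-np.array(d["R"]).T@d["t"])
N=[[60,32,11],[60,-32,11],[-60,32,11],[-60,-32,6]]
a=(225,140,7);b=(265,205,6.5)
for n,pt,ps in(("red",[(522,121),(672,127),(511,403),(658,408)],[(572,337),(656,452),(240,402),(309,532)]),
             ("blue",[(295,180),(445,167),(320,461),(466,447)],[(382,206),(471,296),(90,284),(168,396)])):
    print("nest",n,*fit([(T,N,toimg(pt,*a)),(S,N,toimg(ps,*b))],[600,0,0]),sep="\n ")
L=[[37.5,13,12],[37.5,-13,12],[-37.5,-13,12],[-37.5,13,12]]
a=(215,215,6);b=(195,220,5.5)
for n,pt,ps in(("red",[(664,57),(715,62),(702,212),(649,205)],[(460,434),(475,482),(260,522),(248,470)]),
             ("blue",[(135,100),(181,126),(101,255),(56,227)],[(228,72),(215,102),(48,86),(65,53)])):
    print("slide",n,*fit([(T,L,toimg(pt,*a)),(S,L,toimg(ps,*b))],[600,0,0]),sep="\n ")
L=[[90,49,9],[90,-49,9],[-90,-49,9],[-90,49,9]]
print("tray",*fit([(T,L,toimg([(82,90),(338,64),(390,537),(134,565)],340,175,8))],[600,-200,0]),sep="\n ")
E
```

```text
[ 454.14400591  -17.04194    1306.4933641 ]
[ 317.93595986 -749.22899177  523.25753458]
nest
 red
 (array([ 6.286028e+02, -1.491603e+02, -2.240000e-02]), np.float64(0.28))
 (array([ 6.276426e+02, -1.511689e+02, -2.640000e-02]), np.float64(0.54))
 (array([ 6.282338e+02, -1.499887e+02, -2.400000e-02]), np.float64(0.76))
nest
 blue
 (array([ 6.055182e+02, -6.037290e+01,  1.058000e-01]), np.float64(0.34))
 (array([ 6.049402e+02, -6.239720e+01,  1.186000e-01]), np.float64(0.63))
 (array([ 6.053682e+02, -6.114910e+01,  1.126000e-01]), np.float64(0.73))
slide
 red
 (array([ 4.524306e+02, -2.092150e+02, -8.160000e-02]), np.float64(0.35))
 (array([ 4.519025e+02, -2.094022e+02, -7.020000e-02]), np.float64(0.6))
 (array([ 4.520598e+02, -2.093045e+02, -7.470000e-02]), np.float64(0.66))
slide
 blue
 (array([425.9143,  67.9702,  -0.5307]), np.float64(0.38))
 (array([426.0843,  65.499 ,  -0.4868]), np.float64(0.48))
 (array([426.065 ,  67.2868,  -0.5151]), np.float64(0.89))
tray
 (array([ 5.239274e+02, -3.310838e+02,  1.205000e-01]), np.float64(0.38))
 (array([ 5.239274e+02, -3.310838e+02,  1.205000e-01]), np.float64(0.38))
```

Run:
```python
from fit import *
T=grab("top");S=grab("side")
q=toimg([(115,300),(197,300),(192,383),(115,380)],140,180,9)
w=pix2w(T,q,195);print(w.round(1),w.mean(0))
print("side handle top",pix2w(S,toimg([(221,97)],190,120,6),195))
print("lips top",pix2w(T,toimg([(138,446),(260,452)],140,180,9),132))
print("stopbar near corners",pix2w(T,toimg([(155,268),(283,270)],140,180,9),132))
f=pix2w(T,toimg([(127,408),(274,416),(297,288),(137,285)],140,180,9),130);print("flange",f.round(1),f.mean(0))
b=pix2w(T,toimg([(180,122),(445,130)],140,180,9),10);print("base",b, np.diff(b,axis=0))
```

```text
[[504.2 264.7 195. ]
 [504.7 241.7 195. ]
 [481.4 242.4 195. ]
 [481.8 263.9 195. ]] [493.04758435 253.19267295 195.        ]
side handle top [[492.15412519 247.3225835  195.        ]]
lips top [[463.97137425 272.41363758 132.        ]
 [462.95698202 236.30764888 132.        ]]
stopbar near corners [[516.84185459 269.16719463 132.        ]
 [517.06237306 231.24031518 132.        ]]
flange [[475.2 276.5 130. ]
 [473.7 232.9 130. ]
 [511.9 227.3 130. ]
 [511.8 274.8 130. ]] [493.14777577 252.90880734 130.        ]
base [[571.51138425 292.36410722  10.        ]
 [570.77772565 205.47317007  10.        ]] [[ -0.7336586  -86.89093716   0.        ]]
```

```bash
cat > ov.py <<'E'
from fit import *
def stand_lines(d,x,y,yaw):
    o=[]
    B=lambda z,rx,ry: proj(d,box(x,y,yaw,z,rx,ry))
    o.append((B(195,(-11,11),(-11,11)),(255,255,0)))
    o.append((B(130,(-21,21),(-23,23)),(255,0,255)))
    o.append((B(130,(-11,11),(-11,11)),(255,255,0)))
    return o
E
python3 - <<'E'
from ov import *
T=grab("top");S=grab("side")
crop(T,"t_st2",145,190,40,45,12,stand_lines(T,493,253,-.015))
crop(S,"s_st2",205,125,55,50,12,stand_lines(S,493,253,-.015))
E
```

```text
(no output)
```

View pics/t_st2.png

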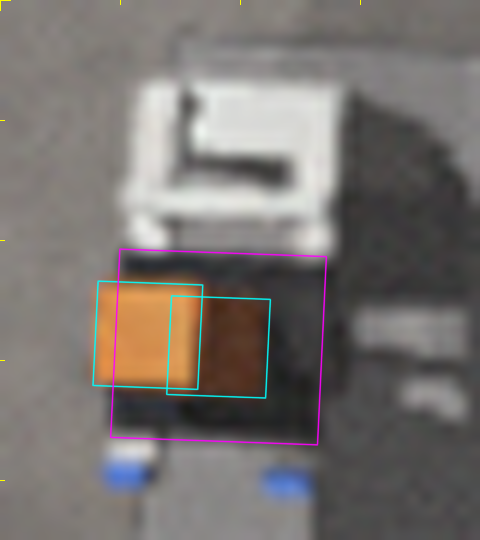

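View pics/s_st2.png

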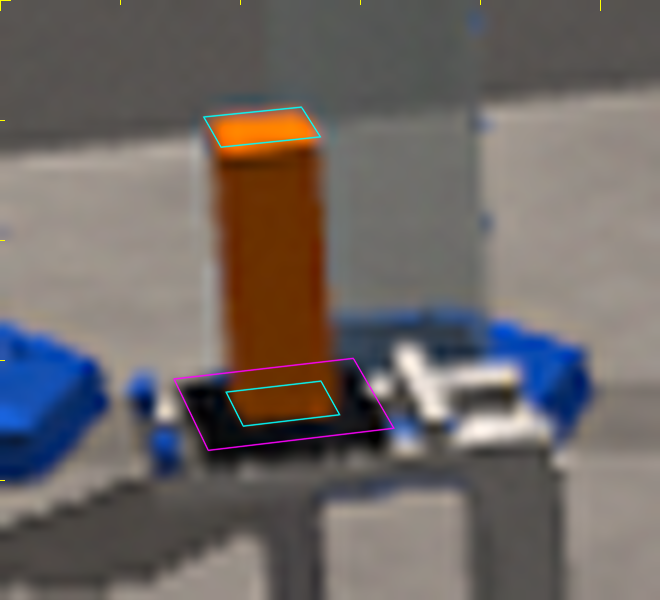

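```bash
cat > mv.py <<'E'
import numpy as np
from bench import arm
def pose():
    s=arm.read_state(); q=s["ee_rot"]; x,y,z,w=q
    ax=np.array([1-2*(y*y+z*z),2*(x*y+z*w)])
    return np.array(s["position"]),np.degrees(np.arctan2(ax[1],ax[0])),s
def plan(*wps,start=None):
    """wps: (x,y,z,psi_deg[,maxstep mm]); prints rows, turn first mixed: simulates rotation per row"""
    p,psi,s=pose()
    if start is not None: p,psi=np.array(start[:3],float),start[3]
    print("at",p.round(1),round(psi,2),"t",round(s["clock"],2),"F",s["contact_force"].round(1),"w",round(s["gripper_width"],1))
    for w in wps:
        st=w[4] if len(w)>4 else 58
        dp=np.array(w[:3])-p; dps=w[3]-psi
        n=int(max(np.ceil(np.linalg.norm(dp)/st),np.ceil(abs(dps)/10.5),1))
        # rotation applied after shift in each row (shift along axes as they stand)
        rows=[];q=p.copy();a=psi
        for k in range(n):
            r=(p+dp*(k+1)/n)-q; c,sn=np.cos(np.radians(a)),np.sin(np.radians(a))
            d=np.array([c*r[0]+sn*r[1],sn*r[0]-c*r[1],-r[2]])/1000
            d=d.round(4); t=round(-(psi+dps*(k+1)/n-a),1)
            q=q+np.array([c*d[0]+sn*d[1],sn*d[0]-c*d[1],-d[2]])*1000; a-=t
            rows.append([[float(v)+0.0 for v in d],float(t)+0.0])
        print(w,n,"rows:",str(rows).replace(" ","")); p,psi=q,a
E
python3 -c "
from mv import *
plan((400,300,255,-16.2),(452,-209,200,-4.3))"
```

```text
at [173.8 600.3 256.3] -16.15 t 0.5 F [0.  0.7 0.5] w 85.3
(400, 300, 255, -16.2) 7 rows: [[[0.043,0.0322,0.0002],0.0],[[0.043,0.0322,0.0002],0.0],[[0.0429,0.0323,0.0002],0.0],[[0.043,0.0322,0.0001],0.0],[[0.043,0.0322,0.0002],0.0],[[0.043,0.0322,0.0002],0.0],[[0.0429,0.0322,0.0002],0.1]]
(452, -209, 200, -4.3) 9 rows: [[[0.0214,0.0527,0.0061],-1.3],[[0.0202,0.0531,0.0061],-1.4],[[0.0188,0.0537,0.0061],-1.3],[[0.0177,0.054,0.0061],-1.3],[[0.0164,0.0545,0.0061],-1.3],[[0.0152,0.0547,0.0062],-1.4],[[0.0138,0.0552,0.0061],-1.3],[[0.0126,0.0554,0.0061],-1.3],[[0.0113,0.0558,0.0061],-1.3]]
```

Request:
drive_tool([
  [[0.043,0.0322,0],0],
  [[0.043,0.0322,0],0],
  [[0.043,0.0322,0],0],
  [[0.043,0.0322,0],0],
  [[0.043,0.0322,0],0],
  [[0.043,0.0322,0],0],
  [[0.043,0.0322,0],0],
])

```text
clock: 1.38
position: [401.1, 298.7, 256.7]
ee_rot: [0.99, -0.14, 0.0, -0.0]
contact_force: [0.5, 0.2, 0.1]
gripper_width: 85.7
```

Request:
drive_tool([
  [[0.0214,0.0527,0.006],-1.3],
  [[0.0202,0.0531,0.006],-1.4],
  [[0.0188,0.0537,0.006],-1.3],
  [[0.0177,0.054,0.006],-1.3],
  [[0.0164,0.0545,0.006],-1.3],
  [[0.0152,0.0547,0.006],-1.4],
  [[0.0138,0.0552,0.006],-1.3],
  [[0.0126,0.0554,0.006],-1.3],
  [[0.0113,0.0558,0.006],-1.3],
  [[0,0,0],0],
], fingers=-0.2)

```text
clock: 2.62
position: [452.8, -212.0, 201.5]
ee_rot: [0.999, -0.04, -0.001, 0.0]
contact_force: [0.5, -0.2, -0.5]
gripper_width: 51.3
```

```bash
python3 -c "
from mv import *
plan((452,-209.3,36,-4.3))"
```

```text
at [ 452.8 -212.   201.5] -4.59 t 2.62 F [ 0.5 -0.2 -0.5] w 51.3
(452, -209.3, 36, -4.3) 3 rows: [[[-0.0003,-0.0009,0.0552],-0.1],[[-0.0004,-0.0009,0.0552],-0.1],[[-0.0003,-0.0009,0.0551],-0.1]]
```

Request:
drive_tool([
  [[-0.0003,-0.0009,0.055],0],
  [[-0.0004,-0.0009,0.055],-0.2],
  [[-0.0003,-0.0009,0.055],0],
  [[0,0,0.0065],0],
  [[0,0,0],0],
])

```text
clock: 3.25
position: [453.5, -205.9, 31.9]
ee_rot: [0.999, -0.035, 0.001, 0.0]
contact_force: [0.4, -0.0, -0.3]
gripper_width: 51.3
```

```bash
python3 -c "
from mv import *
plan((452,-209.3,29.5,-4.3))
from h import *
T=grab('top');S=grab('side')
crop(T,'t1',295,205,70,55,10)
crop(S,'s1',220,260,90,75,8)
"
```

```text
at [ 453.5 -205.9   31.9] -3.96 t 3.25 F [ 0.4 -0.  -0.3] w 51.3
(452, -209.3, 29.5, -4.3) 1 rows: [[[-0.0012,0.0035,0.0024],0.3]]
```

View pics/t1.png

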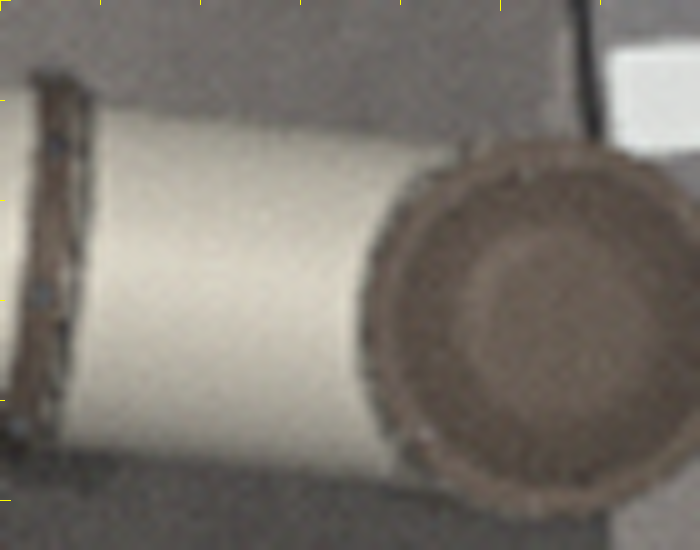

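View pics/s1.png

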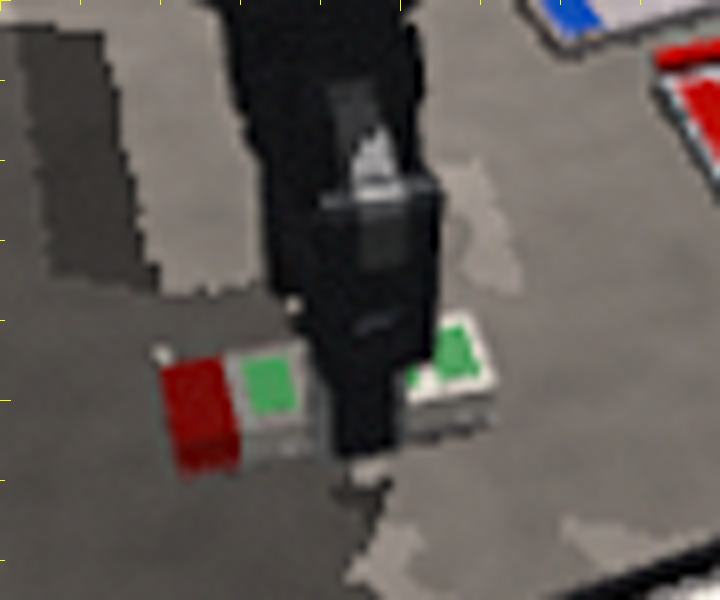

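Request:
drive_tool([
  [[-0.001,0.003,0.002],0.3],
  [[0,0,0],0],
  [[0,0,0],0],
])

```text
clock: 3.72
position: [451.3, -209.2, 29.4]
ee_rot: [0.999, -0.038, 0.001, 0.0]
contact_force: [0.7, 0.5, 0.0]
gripper_width: 51.1
```

```bash
python3 -c "
from mv import *
plan((452,-209.3,29.5,-4.3))"
```

```text
at [ 451.3 -209.2   29.4] -4.36 t 3.73 F [0.7 0.5 0. ] w 51.1
(452, -209.3, 29.5, -4.3) 1 rows: [[[0.0007,0.0001,-0.0001],-0.1]]
```

Settled. I'll close and then lift a little.

Request:
drive_tool([
  [[0,0,0],0],
  [[0,0,0],0],
  [[0,0,0],0],
  [[0,0,0],0],
  [[0,0,0],0],
  [[0,0,-0.03],0],
  [[0,0,0],0],
  [[0,0,0],0],
], fingers=1)

```text
clock: 4.72
position: [450.7, -208.9, 58.3]
ee_rot: [0.999, -0.038, -0.0, -0.0]
contact_force: [-0.1, 0.7, 0.1]
gripper_width: 23.5
```

```bash
python3 -c "
from mv import *
plan((628,-150,60,-1.4))
from h import *
S=grab('side')
crop(S,'s2',220,240,90,75,8)
"
```

```text
at [ 450.7 -208.9   58.3] -4.37 t 4.72 F [-0.1  0.7  0.1] w 23.5
(628, -150, 60, -1.4) 4 rows: [[[0.0431,-0.0181,-0.0004],-0.7],[[0.0433,-0.0175,-0.0004],-0.8],[[0.0435,-0.0169,-0.0005],-0.7],[[0.0437,-0.0164,-0.0004],-0.8]]
```

View pics/s2.png

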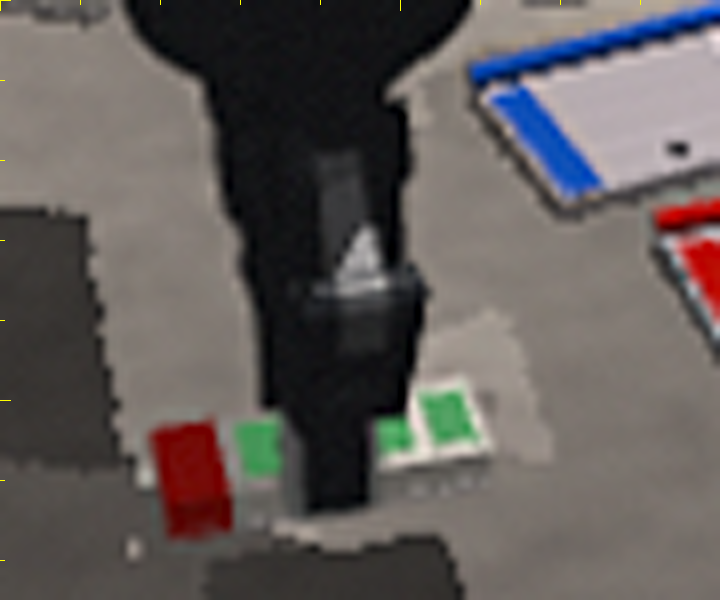

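```bash
python3 -c "
from h import *
S=grab('side')
for y in(-222,-229,-236):
  for z in (30,34,38): print(y,z,proj(S,[[450.7,y,z]]).round(1))
for z in (27,29,31,33): print('slide bottom corners',z,proj(S,box(452,-209,-.076,z,(-37.5,37.5),(-13,13))).round(1).tolist())
"
```

```text
-222 30 [[261.3 303.4]]
-222 34 [[261.2 301.8]]
-222 38 [[261.2 300.1]]
-229 30 [[262.4 306. ]]
-229 34 [[262.3 304.3]]
-229 38 [[262.2 302.6]]
-236 30 [[263.4 308.6]]
-236 34 [[263.4 306.9]]
-236 38 [[263.3 305.2]]
slide bottom corners 27 [[241.1, 308.1], [281.5, 301.2], [278.2, 292.1], [239.0, 298.6]]
slide bottom corners 29 [[241.0, 307.3], [281.5, 300.4], [278.2, 291.3], [238.9, 297.8]]
slide bottom corners 31 [[241.0, 306.5], [281.5, 299.5], [278.2, 290.5], [238.8, 297.0]]
slide bottom corners 33 [[240.9, 305.6], [281.5, 298.7], [278.2, 289.6], [238.8, 296.1]]
```

```bash
python3 -c "
from mv import *
plan((637,-144,60,-1.4),(637,-144,38,-1.4))
"
```

```text
at [ 450.4 -208.9   57.9] -4.37 t 4.83 F [0.1 0.5 0.1] w 24.2
(637, -144, 60, -1.4) 4 rows: [[[0.0453,-0.0197,-0.0005],-0.7],[[0.0455,-0.0192,-0.0005],-0.8],[[0.0457,-0.0185,-0.0005],-0.7],[[0.046,-0.018,-0.0006],-0.8]]
(637, -144, 38, -1.4) 1 rows: [[[0.0,0.0,0.022],0.0]]
```

Request:
drive_tool([
  [[0.045,-0.0197,-0.0005],-0.7],
  [[0.0457,-0.0192,-0.0005],-0.8],
  [[0.0457,-0.0185,-0.0005],-0.7],
  [[0.046,-0.018,-0.0005],-0.8],
  [[0,0,0],0],
  [[0,0,0.01],0],
  [[0,0,0.01],0],
  [[0,0,0],0],
  [[0,0,0],0],
])

```text
clock: 5.95
position: [637.2, -144.4, 40.9]
ee_rot: [1.0, -0.012, -0.0, 0.0]
contact_force: [-0.2, 0.4, 0.0]
gripper_width: 24.2
```

```bash
python3 -c "
from mv import *
plan((637,-144,36.5,-1.4))
from h import *
S=grab('side')
crop(S,'s3',290,215,100,85,8)
"
```

```text
at [ 637.2 -144.4   40.9] -1.37 t 5.95 F [-0.2  0.4  0. ] w 24.2
(637, -144, 36.5, -1.4) 1 rows: [[[-0.0002,-0.0004,0.0044],0.0]]
```

View pics/s3.png

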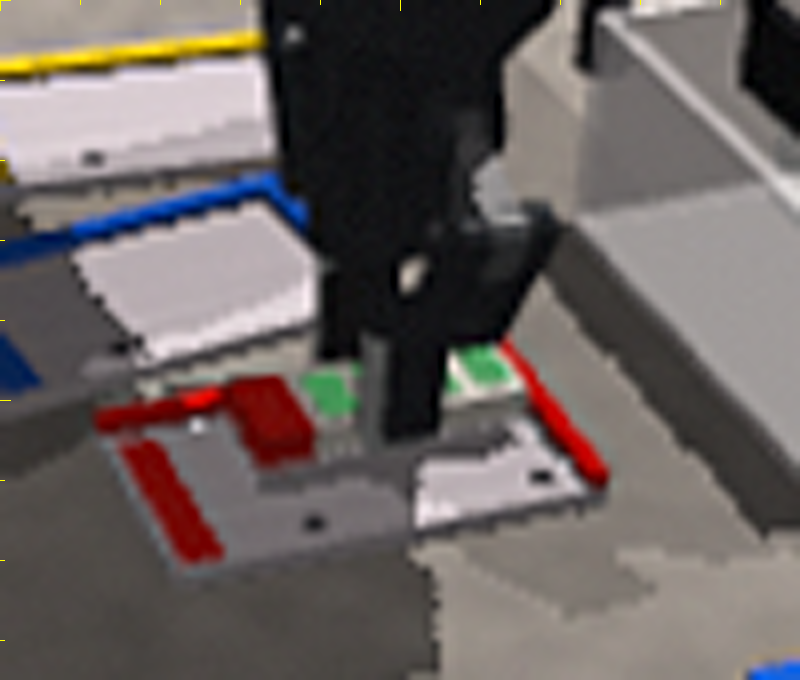

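Request:
drive_tool([
  [[0,0,0.002],0],
  [[0,0,0.002],0],
  [[0,0,0],0],
])

```text
clock: 6.38
position: [637.4, -144.0, 36.7]
ee_rot: [1.0, -0.012, -0.0, -0.0]
contact_force: [0.8, 0.3, -0.8]
gripper_width: 24.1
```

Request:
drive_tool([
  [[0,0,0.001],0],
  [[0,0,0],0],
])

```text
clock: 6.62
position: [637.5, -144.1, 35.7]
ee_rot: [1.0, -0.012, -0.0, 0.0]
contact_force: [0.0, -0.2, -0.9]
gripper_width: 23.8
```

Request:
drive_tool([
  [[0,0,0.001],0],
  [[0,0,0],0],
])

```text
clock: 6.88
position: [637.7, -144.1, 35.3]
ee_rot: [1.0, -0.012, 0.0, 0.0]
contact_force: [-0.9, 0.2, 2.3]
gripper_width: 24.0
```

Request:
drive_tool([
  [[0,-0.002,0],0],
  [[0,-0.002,0],0],
  [[0,-0.001,0],0],
  [[0,0,0],0],
])

```text
clock: 7.38
position: [637.9, -141.9, 35.3]
ee_rot: [1.0, -0.012, 0.0, 0.002]
contact_force: [1.0, -11.5, 2.1]
gripper_width: 24.0
```

Request:
drive_tool([
  [[0,-0.001,0],0],
  [[0,0,0],0],
])

```text
clock: 7.62
position: [637.9, -141.8, 35.3]
ee_rot: [1.0, -0.012, 0.0, 0.002]
contact_force: [0.8, -13.6, 1.1]
gripper_width: 24.3
```

Request:
drive_tool([
  [[0,-0.001,0],0],
  [[0,0,0],0],
])

```text
clock: 7.88
position: [637.9, -141.6, 35.3]
ee_rot: [1.0, -0.012, 0.0, 0.002]
contact_force: [0.9, -17.3, 0.1]
gripper_width: 24.1
```

```bash
python3 -c "
from h import *
S=grab('side')
L=[(proj(S,box(628.2,-150,-.024,11,(-60,54),(26,32))),(0,255,255)),(proj(S,box(638,-142,-.024,18,(-37.5,37.5),(-13,13))),(255,255,0))]
crop(S,'s4',295,235,80,60,10,L)
"
```

```text
(no output)
```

View pics/s4.png

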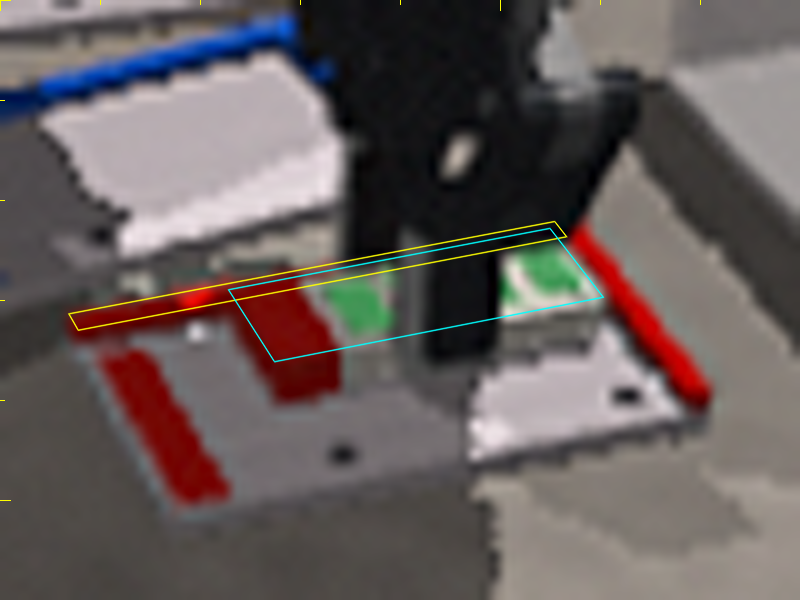

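Request:
drive_tool([
  [[0,0.004,0],0],
  [[0,0.002,0],0],
  [[0.003,0,0],0],
  [[0.002,0,0],0],
  [[0,0,0],0],
])

```text
clock: 8.55
position: [641.9, -142.8, 35.3]
ee_rot: [1.0, -0.011, -0.001, 0.0]
contact_force: [-3.0, -0.5, 5.5]
gripper_width: 24.1
```

Request:
drive_tool([
  [[0.001,0,0],0],
  [[0.001,0,0],0],
  [[0,0,0],0],
])

```text
clock: 8.93
position: [643.6, -142.7, 35.2]
ee_rot: [1.0, -0.011, -0.001, 0.0]
contact_force: [-3.1, -0.3, 6.0]
gripper_width: 24.2
```

Request:
drive_tool([
  [[0.001,0,0],0],
  [[0.001,0,0],0],
  [[0,0,0],0],
])

```text
clock: 9.3
position: [644.5, -142.8, 35.3]
ee_rot: [1.0, -0.011, -0.003, -0.0]
contact_force: [-4.8, 0.7, 8.6]
gripper_width: 23.6
```

Request:
drive_tool([
  [[0.001,0,0],0],
  [[0,0,0],0],
])

```text
clock: 9.55
position: [644.6, -142.7, 35.3]
ee_rot: [1.0, -0.012, -0.004, -0.0]
contact_force: [-8.3, -0.0, 10.0]
gripper_width: 24.1
```

Request:
drive_tool([
  [[-0.001,0.002,0],0],
  [[0,0.002,0],0],
  [[0,0.001,0],0],
  [[0,0,0],0],
])

```text
clock: 10.05
position: [644.5, -145.8, 35.3]
ee_rot: [1.0, -0.011, -0.002, -0.001]
contact_force: [-6.1, 7.2, 9.7]
gripper_width: 24.0
```

Request:
drive_tool([
  [[0,0,0],0],
  [[0,0,0],0],
  [[0,0,0],0],
  [[0,0,-0.02],0],
  [[0,0,-0.02],0],
  [[0,0,0],0],
], fingers=0.25)

```text
clock: 10.8
position: [647.6, -148.5, 76.3]
ee_rot: [1.0, -0.012, 0.002, 0.0]
contact_force: [-0.5, -0.7, 0.4]
gripper_width: 32.1
```

```bash
python3 -c "
from mv import *
p,a,s=pose();print(p,a,s['gripper_width'])
from h import *
S=grab('side')
crop(S,'s5',295,235,80,60,10)
"
```

```text
[ 647.64021229 -148.4831418    76.30999856] -1.3477824487200656 32.09796292349695
```

View pics/s5.png

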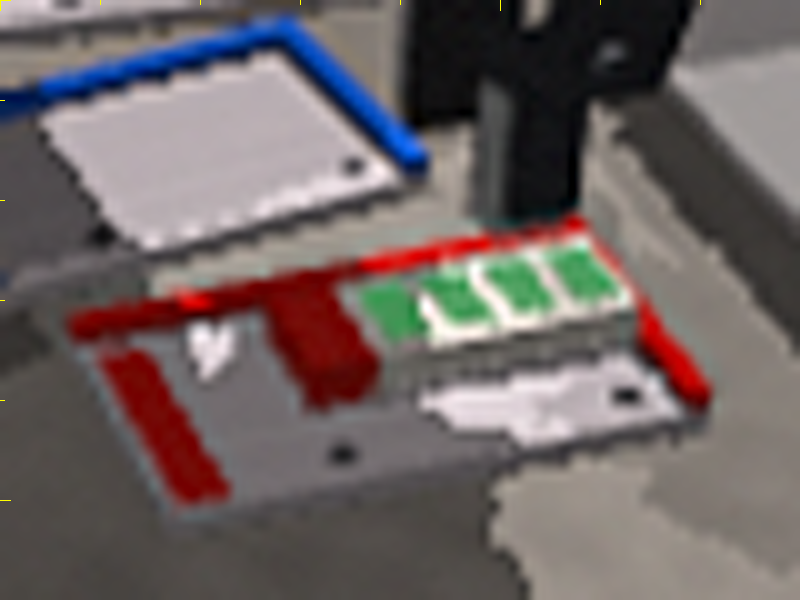

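Request:
drive_tool([
  [[-0.002,0.04,0],0],
  [[0,0,0],0],
  [[0,0,0.038],0],
  [[0,0,0.003],0],
  [[0,0,0],0],
  [[0,0,0],0],
], fingers=1)

```text
clock: 11.6
position: [644.3, -187.9, 34.9]
ee_rot: [1.0, -0.011, 0.001, 0.0]
contact_force: [0.2, -0.1, 0.3]
gripper_width: 0.3
```

Request:
drive_tool([
  [[0,-0.006,0],0],
  [[0,-0.006,0],0],
  [[0,-0.004,0],0],
  [[0,-0.003,0],0],
  [[0,-0.003,0],0],
  [[0,0,0],0],
])

```text
clock: 12.35
position: [644.1, -166.1, 33.8]
ee_rot: [1.0, -0.012, 0.0, -0.0]
contact_force: [0.1, 0.2, 0.8]
gripper_width: -0.2
```

Request:
drive_tool([
  [[0,-0.002,0],0],
  [[0,-0.002,0],0],
  [[0,0,0],0],
])

```text
clock: 12.72
position: [644.1, -162.2, 33.8]
ee_rot: [1.0, -0.012, -0.0, -0.0]
contact_force: [0.7, 0.3, 0.2]
gripper_width: -0.1
```

Request:
drive_tool([
  [[0,-0.001,0],0],
  [[0,-0.001,0],0],
  [[0,0,0],0],
])

```text
clock: 13.1
position: [644.1, -161.5, 34.3]
ee_rot: [1.0, -0.012, 0.0, 0.001]
contact_force: [-1.3, -5.0, 1.6]
gripper_width: -0.1
```

```bash
python3 -c "
from mv import *
p,a,s=pose();print(p,a,s['contact_force'])
from h import *
S=grab('side')
crop(S,'s6',295,235,80,60,10)
T=grab('top')
crop(T,'t6',290,150,50,60,10)
"
```

```text
[ 644.13223407 -161.49442287   34.27299091] -1.351488409987106 [-1.30832012 -5.01578492  1.57909077]
```

View pics/s6.png

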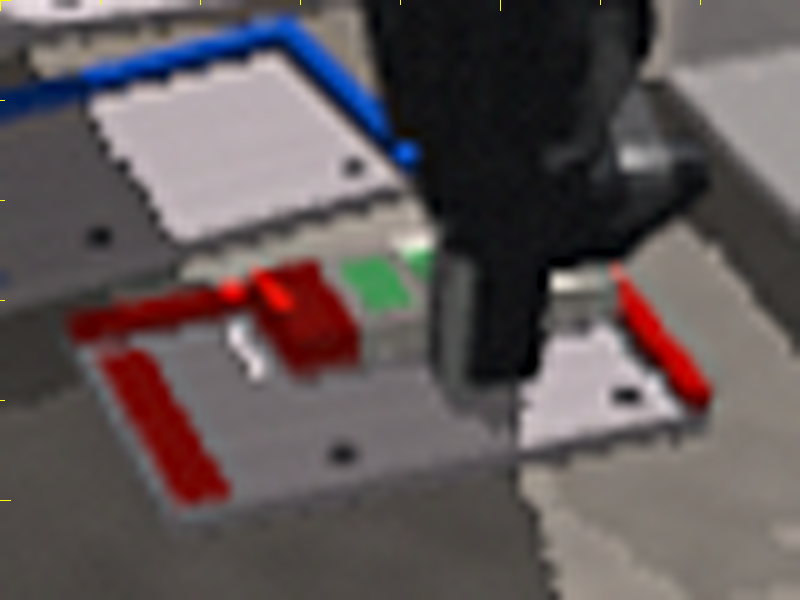

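View pics/t6.png

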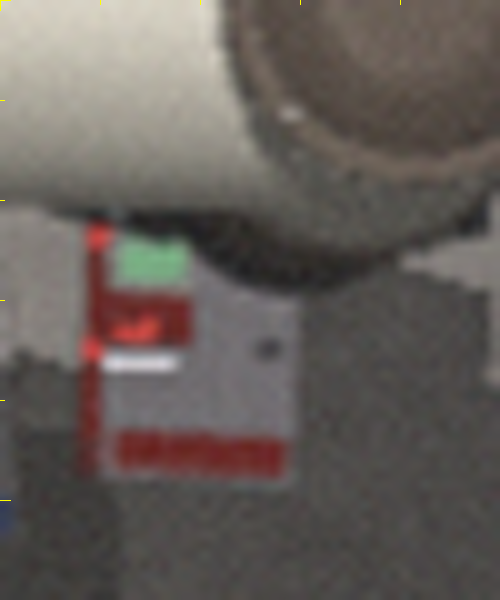

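```bash
python3 -c "
from mv import *
plan((644,-172,35,-1.4),(644,-172,70,-1.4),(583,-141,70,-1.4),(583,-141,35,-1.4))
"
```

```text
at [ 644.1 -161.5   34.2] -1.35 t 13.2 F [-1.  -5.   2.6] w -0.2
(644, -172, 35, -1.4) 1 rows: [[[0.0001,0.0105,-0.0008],0.0]]
(644, -172, 70, -1.4) 1 rows: [[[0.0,0.0,-0.035],0.0]]
(583, -141, 70, -1.4) 2 rows: [[[-0.0308,-0.0148,0.0],0.0],[[-0.0309,-0.0147,0.0],0.0]]
(583, -141, 35, -1.4) 1 rows: [[[0.0,0.0,0.035],0.0]]
```

Request:
drive_tool([
  [[0,0.0105,0],0],
  [[0,0,-0.035],0],
  [[-0.031,-0.0148,0],0],
  [[-0.031,-0.0148,0],0],
  [[0,0,0],0],
  [[0,0,0.034],0],
  [[0,0,0],0],
  [[0,0,0],0],
])

```text
clock: 14.2
position: [583.4, -140.0, 35.2]
ee_rot: [1.0, -0.012, 0.0, 0.0]
contact_force: [0.1, 0.3, 0.4]
gripper_width: -0.1
```

Request:
drive_tool([
  [[0.004,0,0],0],
  [[0.004,0,0],0],
  [[0.002,0,0],0],
  [[0,0,0],0],
])

```text
clock: 14.7
position: [592.8, -139.9, 34.9]
ee_rot: [1.0, -0.012, 0.0, -0.0]
contact_force: [0.3, -0.9, -0.4]
gripper_width: -0.0
```

Request:
drive_tool([
  [[0.001,0,0],0],
  [[0.001,0,0],0],
  [[0,0,0],0],
])

```text
clock: 15.08
position: [594.6, -140.0, 34.8]
ee_rot: [1.0, -0.012, -0.0, 0.0]
contact_force: [-1.2, 0.7, 0.5]
gripper_width: -0.5
```

Request:
drive_tool([
  [[0.001,0,0],0],
  [[0.001,0,0],0],
  [[0,0,0],0],
])

```text
clock: 15.45
position: [596.6, -140.0, 34.8]
ee_rot: [1.0, -0.012, -0.0, 0.0]
contact_force: [0.3, -0.0, 0.2]
gripper_width: 0.2
```

Request:
drive_tool([
  [[0.001,0,0],0],
  [[0,0,0],0],
])

```text
clock: 15.7
position: [596.7, -140.1, 34.6]
ee_rot: [1.0, -0.012, -0.001, -0.0]
contact_force: [-2.3, 0.4, 1.9]
gripper_width: 0.0
```

```bash
python3 -c "
from mv import *
plan((570,-140,36,-1.4),(570,-140,110,-1.4,70),(427,67.5,110,-29.5))
"
```

```text
at [ 596.7 -140.1   34.6] -1.36 t 15.7 F [-2.3  0.4  1.9] w 0.0
(570, -140, 36, -1.4) 1 rows: [[[-0.0266,0.0006,-0.0014],0.0]]
(570, -140, 110, -1.4, 70) 2 rows: [[[0.0,0.0,-0.037],0.0],[[0.0,0.0,-0.037],0.0]]
(427, 67.5, 110, -29.5) 5 rows: [[[-0.0296,-0.0408,0.0],5.6],[[-0.0334,-0.0377,0.0],5.7],[[-0.037,-0.0343,0.0],5.6],[[-0.0402,-0.0304,0.0],5.6],[[-0.043,-0.0264,0.0],5.6]]
```

Request:
drive_tool([
  [[-0.0266,0,0],0],
  [[0,0,-0.037],0],
  [[0,0,-0.037],0],
  [[-0.0296,-0.0408,0],5.6],
  [[-0.0334,-0.0377,0],5.7],
  [[-0.037,-0.0343,0],5.6],
  [[-0.0402,-0.0304,0],5.6],
  [[-0.043,-0.0264,0],5.6],
  [[0,0,0],0],
  [[0,0,0],0],
], fingers=-0.2)

```text
clock: 16.95
position: [428.7, 68.5, 109.2]
ee_rot: [0.967, -0.253, 0.001, -0.001]
contact_force: [0.1, -0.0, 0.6]
gripper_width: 51.4
```

```bash
python3 -c "
from mv import *
plan((426,67.5,29.5,-29.5))
from h import *
S=grab('side');T=grab('top')
crop(S,'s7',295,235,80,60,10)
crop(T,'t7',290,150,50,60,10)
crop(S,'s7b',190,210,70,50,9)
"
```

```text
at [428.7  68.5 109.2] -29.36 t 16.95 F [ 0.1 -0.   0.6] w 51.4
(426, 67.5, 29.5, -29.5) 2 rows: [[[-0.0009,0.0011,0.0399],0.1],[[-0.0009,0.0011,0.0398],0.0]]
```

View pics/s7.png

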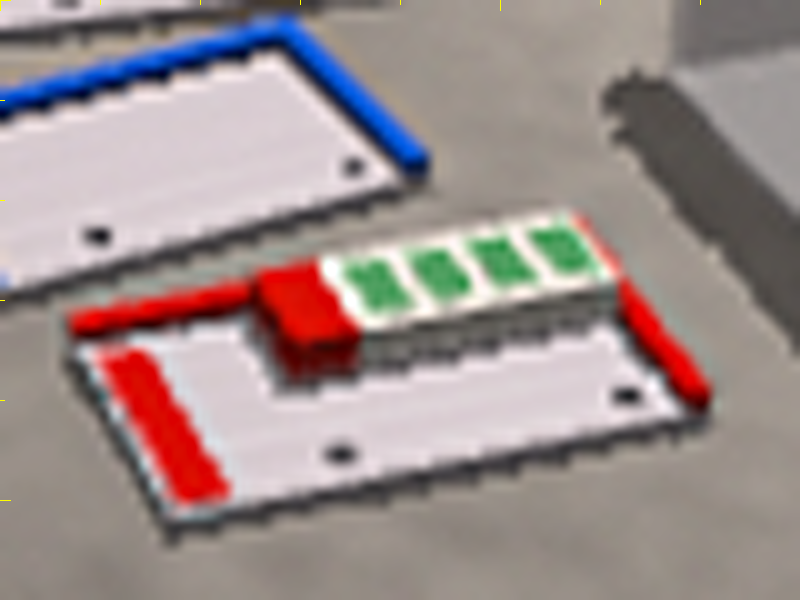

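View pics/t7.png

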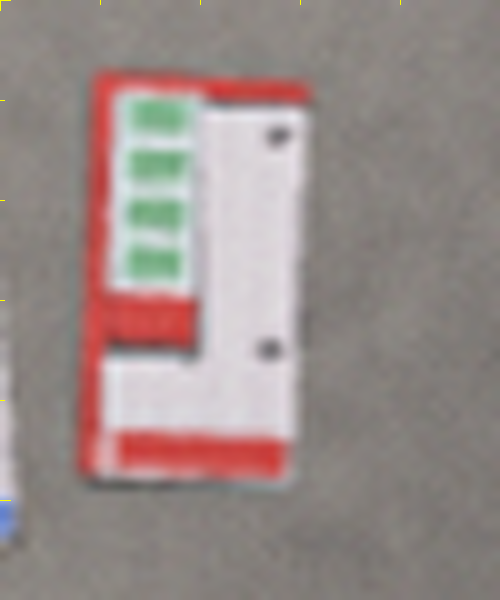

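View pics/s7b.png

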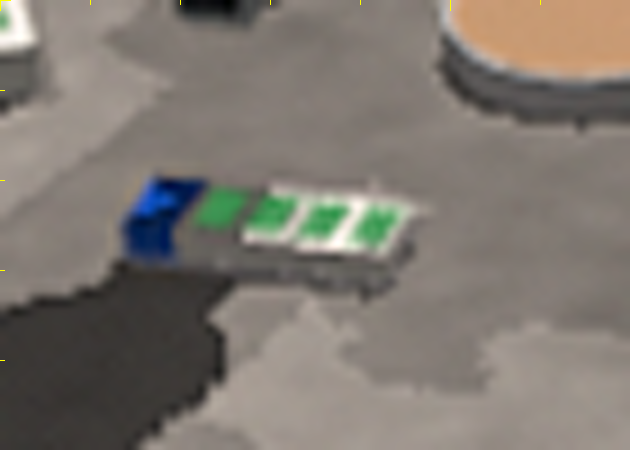

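Request:
drive_tool([
  [[-0.0009,0.0005,0.04],0],
  [[-0.0008,0,0.04],0],
  [[0,0,0],0],
  [[0,0,0],0],
])

```text
clock: 17.55
position: [427.3, 68.3, 29.5]
ee_rot: [0.967, -0.255, 0.001, -0.0]
contact_force: [-0.1, 0.5, -0.1]
gripper_width: 51.3
```

Request:
drive_tool([
  [[0,0,0],0],
  [[0,0,0],0],
  [[0,0,0],0],
  [[0,0,0],0],
  [[0,0,0],0],
  [[0,0,-0.03],0],
  [[0,0,0],0],
  [[0,0,0],0],
], fingers=1)

```text
clock: 18.55
position: [426.1, 68.5, 59.2]
ee_rot: [0.967, -0.254, 0.0, -0.0]
contact_force: [-0.3, 0.7, -0.7]
gripper_width: 23.8
```

```bash
python3 -c "
from mv import *
c,s=np.cos(.109),np.sin(.109)
seat=np.array([605.4,-61])+[c*16.5-s*13,s*16.5+c*13]; print(seat)
off=seat+np.array([c*-6+s*17,s*-6-c*17]); print(off)
plan((off[0],off[1],65,6.3))
from h import *
S=grab('side')
crop(S,'s8',190,190,70,60,9)
"
```

```text
[620.38788299 -46.28220928]
[616.27282364 -63.83402647]
at [426.1  68.5  59.2] -29.46 t 18.55 F [-0.3  0.7 -0.7] w 23.8
(np.float64(616.2728236423058), np.float64(-63.83402647187974), 65, 6.3) 4 rows: [[[0.0577,0.0054,-0.0015],-8.9],[[0.0561,0.0143,-0.0014],-9.0],[[0.0532,0.0229,-0.0015],-8.9],[[0.049,0.0309,-0.0014],-9.0]]
```

View pics/s8.png

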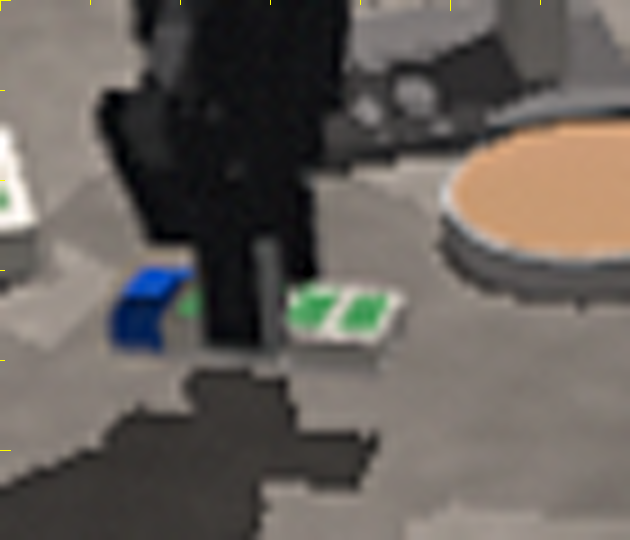

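Request:
drive_tool([
  [[0.0577,0.0054,0],-8.9],
  [[0.0561,0.0143,0],-9.0],
  [[0.0532,0.0229,0],-8.9],
  [[0.049,0.0309,0],-9.0],
  [[0,0,0],0],
  [[0,0,0.015],0],
  [[0,0,0.005],0],
  [[0,0,0],0],
  [[0,0,0],0],
])

```text
clock: 19.73
position: [615.9, -63.2, 39.1]
ee_rot: [0.998, 0.055, 0.0, -0.0]
contact_force: [-0.5, -0.3, -1.0]
gripper_width: 23.8
```

Request:
drive_tool([
  [[0,0,0.002],0],
  [[0,0,0.001],0],
  [[0,0,0],0],
])

```text
clock: 20.1
position: [616.1, -63.6, 36.6]
ee_rot: [0.998, 0.055, 0.0, -0.0]
contact_force: [-1.9, 1.1, 5.2]
gripper_width: 23.9
```

Request:
drive_tool([
  [[0.003,0,-0.0005],0],
  [[0.001,0,0],0],
  [[0.001,0,0],0],
  [[0,0,0],0],
])

```text
clock: 20.6
position: [620.9, -63.5, 36.5]
ee_rot: [0.998, 0.055, -0.0, 0.0]
contact_force: [-3.0, -0.5, 5.6]
gripper_width: 23.5
```

Request:
drive_tool([
  [[0.001,0,0],0],
  [[0.001,0,0],0],
  [[0,0,0],0],
])

```text
clock: 20.98
position: [622.9, -63.3, 36.6]
ee_rot: [0.998, 0.055, -0.0, 0.0]
contact_force: [-2.0, -0.8, 4.9]
gripper_width: 23.8
```

Request:
drive_tool([
  [[0.001,0,0],0],
  [[0.001,0,0],0],
  [[0,0,0],0],
])

```text
clock: 21.35
position: [624.0, -63.2, 36.5]
ee_rot: [0.998, 0.055, -0.001, 0.0]
contact_force: [-4.3, -0.5, 6.7]
gripper_width: 24.0
```

Contact starts at x≈624. I'll back off slightly, open, rise and look.

Request:
drive_tool([
  [[-0.001,0,0],0],
  [[0,0,0],0],
])

```text
clock: 21.6
position: [624.0, -63.2, 36.5]
ee_rot: [0.998, 0.055, -0.0, 0.0]
contact_force: [-1.1, -1.7, 5.3]
gripper_width: 24.0
```

Request:
drive_tool([
  [[0,0,0],0],
  [[0,0,0],0],
  [[0,0,-0.001],0],
  [[0,0,-0.02],0],
  [[0,0,-0.02],0],
  [[0,0,0],0],
  [[0,0,0],0],
], fingers=0.2)

```text
clock: 22.48
position: [623.5, -62.9, 76.5]
ee_rot: [0.998, 0.055, -0.001, -0.0]
contact_force: [-0.2, 1.3, -0.8]
gripper_width: 34.4
```

```bash
python3 -c "
from mv import *
plan((622,-63,36,6.3))
from h import *
S=grab('side')
crop(S,'s9',270,220,90,60,8.5)
"
```

```text
at [623.5 -62.9  76.5] 6.29 t 22.48 F [-0.2  1.3 -0.8] w 34.4
(622, -63, 36, 6.3) 1 rows: [[[-0.0015,0.0,0.0405],0.0]]
```

View pics/s9.png

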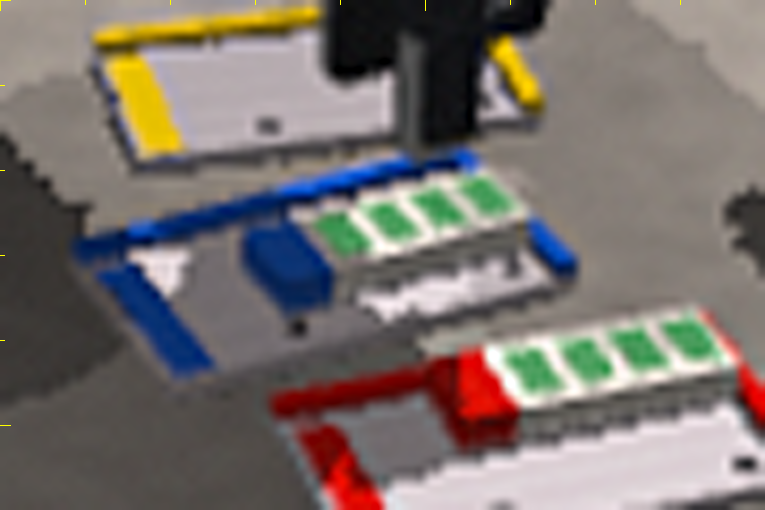

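Request:
drive_tool([
  [[-0.001,0.03,0],0],
  [[0,0,0],0],
  [[0,0,0.038],0],
  [[0,0,0.004],0],
  [[0,0,0],0],
  [[0,0,0],0],
], fingers=1)

```text
clock: 23.28
position: [627.2, -92.5, 36.5]
ee_rot: [0.998, 0.055, 0.001, 0.0]
contact_force: [0.6, 0.7, 0.2]
gripper_width: 0.2
```

Request:
drive_tool([
  [[0,-0.004,0],0],
  [[0,-0.004,0],0],
  [[0,-0.004,0],0],
  [[0,-0.003,0],0],
  [[0,-0.003,0],0],
  [[0,0,0],0],
])

```text
clock: 24.02
position: [624.2, -74.6, 35.2]
ee_rot: [0.998, 0.055, -0.0, -0.0]
contact_force: [-0.5, -1.1, 0.2]
gripper_width: -0.2
```

Request:
drive_tool([
  [[0,-0.001,0],0],
  [[0,-0.001,0],0],
  [[0,-0.001,0],0],
  [[0,0,0],0],
])

```text
clock: 24.52
position: [623.8, -71.9, 35.2]
ee_rot: [0.998, 0.055, -0.0, -0.0]
contact_force: [0.1, -0.7, 0.1]
gripper_width: 0.1
```

Request:
drive_tool([
  [[0,-0.001,0],0],
  [[0,-0.001,0],0],
  [[0,0,0],0],
])

```text
clock: 24.9
position: [623.7, -70.2, 35.4]
ee_rot: [0.998, 0.055, -0.0, 0.0]
contact_force: [-0.0, -0.8, -0.3]
gripper_width: 0.0
```

Request:
drive_tool([
  [[0,-0.001,0],0],
  [[0,0,0],0],
])

```text
clock: 25.15
position: [623.6, -69.9, 35.6]
ee_rot: [0.998, 0.055, -0.0, 0.0]
contact_force: [0.6, -5.3, 2.0]
gripper_width: -0.4
```

```bash
python3 -c "
from mv import *
plan((624.7,-80,70,6.3),(561,-55.5,70,6.3),(561,-55.5,35,6.3))
"
```

```text
at [623.6 -69.9  35.6] 6.31 t 25.15 F [ 0.6 -5.3  2. ] w -0.4
(624.7, -80, 70, 6.3) 1 rows: [[[-0.0001,0.0102,-0.0344],0.0]]
(561, -55.5, 70, 6.3) 2 rows: [[[-0.0303,-0.0157,0.0],0.0],[[-0.0303,-0.0157,0.0],0.0]]
(561, -55.5, 35, 6.3) 1 rows: [[[0.0,0.0,0.035],0.0]]
```

Request:
drive_tool([
  [[0,0.0115,0],0],
  [[0,0,-0.035],0],
  [[-0.0303,-0.0157,0],0],
  [[-0.0303,-0.0157,0],0],
  [[0,0,0],0],
  [[0,0,0.035],0],
  [[0,0,0],0],
  [[0,0,0],0],
])

```text
clock: 26.15
position: [562.3, -56.0, 35.8]
ee_rot: [0.998, 0.055, 0.001, 0.0]
contact_force: [0.4, -0.6, 2.1]
gripper_width: 0.2
```

Request:
drive_tool([
  [[0.004,0,0],0],
  [[0.003,0,0],0],
  [[0.002,0,0],0],
  [[0,0,0],0],
])

```text
clock: 26.65
position: [570.4, -54.8, 35.5]
ee_rot: [0.998, 0.055, 0.0, -0.0]
contact_force: [0.4, 0.3, 0.1]
gripper_width: -0.1
```

Request:
drive_tool([
  [[0.001,0,0],0],
  [[0.001,0,0],0],
  [[0,0,0],0],
])

```text
clock: 27.02
position: [572.2, -54.7, 35.3]
ee_rot: [0.998, 0.055, -0.0, 0.0]
contact_force: [-0.2, 0.6, 0.7]
gripper_width: 0.1
```

Request:
drive_tool([
  [[0.001,0,0],0],
  [[0,0,0],0],
])

```text
clock: 27.28
position: [572.7, -54.6, 35.2]
ee_rot: [0.998, 0.055, -0.001, 0.0]
contact_force: [-1.5, -1.0, 1.3]
gripper_width: -0.1
```

Request:
drive_tool([
  [[0.001,0,0],0],
  [[0,0,0],0],
])

```text
clock: 27.52
position: [572.8, -54.7, 35.1]
ee_rot: [0.998, 0.055, -0.002, 0.0]
contact_force: [-4.2, -0.6, 2.4]
gripper_width: 0.2
```

```bash
python3 -c "
from mv import *
plan((550,-57,60,6.3),(440,253,225,-16),(440,253,225,-91))
"
```

```text
at [572.8 -54.7  35.1] 6.29 t 27.52 F [-4.2 -0.6  2.4] w 0.2
(550, -57, 60, 6.3) 1 rows: [[[-0.023,-0.0002,-0.0249],0.0]]
(440, 253, 225, -16) 7 rows: [[[-0.0108,-0.0457,-0.0236],3.2],[[-0.0133,-0.0451,-0.0235],3.2],[[-0.0158,-0.0443,-0.0236],3.2],[[-0.0182,-0.0433,-0.0236],3.1],[[-0.0205,-0.0422,-0.0236],3.2],[[-0.0229,-0.041,-0.0235],3.2],[[-0.0252,-0.0397,-0.0236],3.2]]
(440, 253, 225, -91) 8 rows: [[[0.0,0.0,0.0],9.4],[[0.0,0.0,0.0],9.3],[[0.0,0.0,0.0],9.4],[[0.0,0.0,0.0],9.4],[[0.0,0.0,0.0],9.4],[[0.0,0.0,0.0],9.3],[[0.0,0.0,0.0],9.4],[[0.0,0.0,0.0],9.4]]
```

Request:
drive_tool([
  [[-0.023,0,0],0],
  [[0,0,-0.024],0],
  [[-0.011,-0.0457,-0.0236],3.2],
  [[-0.0133,-0.0451,-0.0236],3.2],
  [[-0.0158,-0.0443,-0.0236],3.2],
  [[-0.0182,-0.0433,-0.0236],3.2],
  [[-0.0205,-0.0422,-0.0236],3.2],
  [[-0.0229,-0.041,-0.0236],3.2],
  [[-0.0252,-0.0397,-0.0236],3.2],
  [[0,0,0],10.4],
  [[0,0,0],10.4],
  [[0,0,0],10.4],
], fingers=-0.2)

```text
clock: 29.02
position: [441.8, 254.0, 225.0]
ee_rot: [0.915, -0.403, 0.001, -0.002]
contact_force: [-0.8, -0.6, -0.3]
gripper_width: 50.8
```

Request:
drive_tool([
  [[0,0,0],10.4],
  [[0,0,0],10.4],
  [[0,0,0],10.4],
  [[0,0,0],10.4],
  [[0,0,0],0],
  [[0,0,0],0],
  [[0,0,0],0],
])

```text
clock: 29.9
position: [441.3, 253.1, 224.6]
ee_rot: [0.714, -0.7, 0.0, -0.0]
contact_force: [-0.4, -0.4, -0.3]
gripper_width: 51.0
```

```bash
python3 -c "
from ov import *
from mv import *
plan((493,252.5,225,-91))
S=grab('side');T=grab('top')
crop(S,'s10',265,205,115,90,6.5)
crop(T,'t10',225,130,110,85,7)
crop(S,'s11',205,100,80,75,8,stand_lines(S,493,252.5,-.015))
"
```

```text
at [441.3 253.1 224.6] -88.81 t 29.9 F [-0.4 -0.4 -0.3] w 51.0
(493, 252.5, 225, -91) 1 rows: [[[0.0017,-0.0516,-0.0004],2.2]]
```

View pics/s10.png

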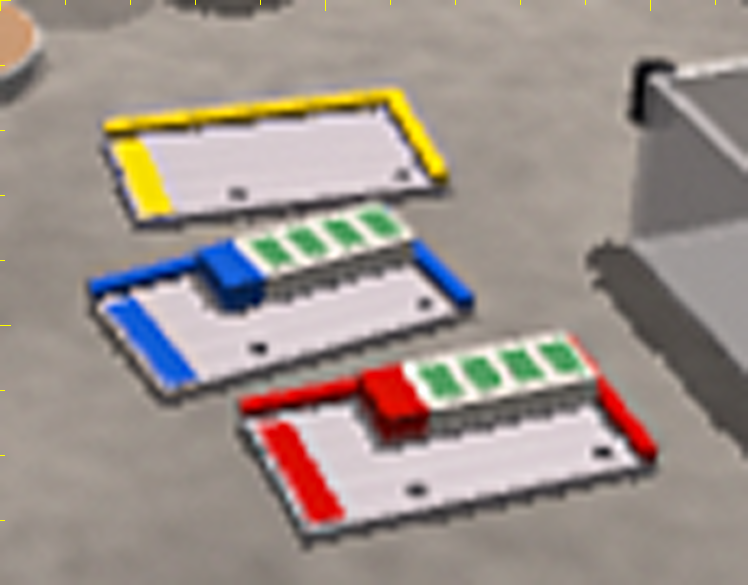

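View pics/t10.png

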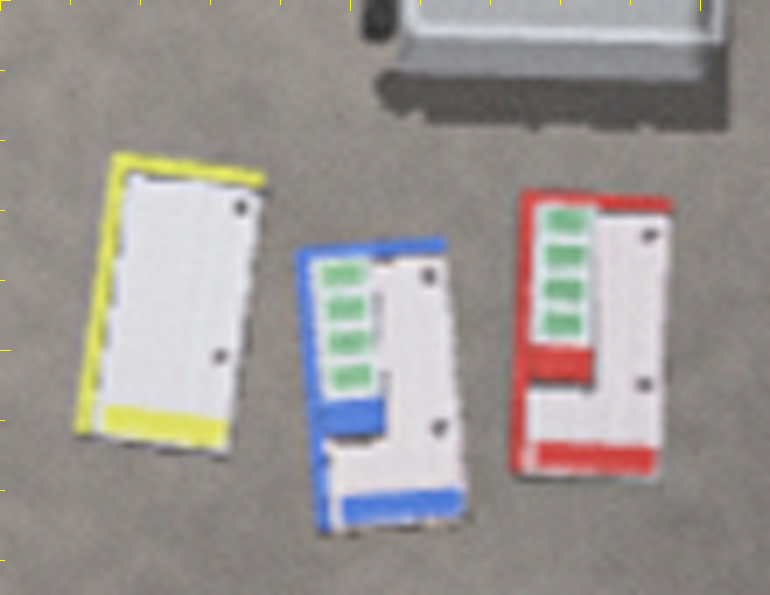

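View pics/s11.png

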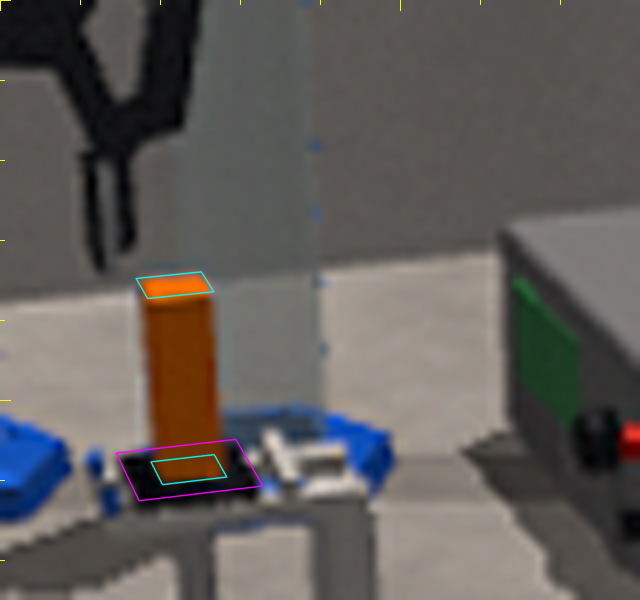

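Request:
drive_tool([
  [[0.0015,-0.0256,-0.008],1.1],
  [[0,-0.026,0],1.1],
  [[0,0,0],0],
  [[0,0,0],0],
  [[0,0,0],0],
])

```text
clock: 30.62
position: [492.1, 251.9, 232.6]
ee_rot: [-0.701, 0.714, 0.0, -0.0]
contact_force: [-0.2, -0.2, -0.6]
gripper_width: 51.5
```

```bash
python3 -c "
from h import *
from mv import *
plan((493,252.5,161,-91))
S=grab('side')
crop(S,'s12',205,80,80,75,8)
"
```

```text
at [492.1 251.9 232.6] -91.05 t 30.62 F [-0.2 -0.2 -0.6] w 51.5
(493, 252.5, 161, -91) 2 rows: [[[-0.0003,-0.0004,0.0358],0.0],[[-0.0003,-0.0005,0.0358],0.0]]
```

View pics/s12.png

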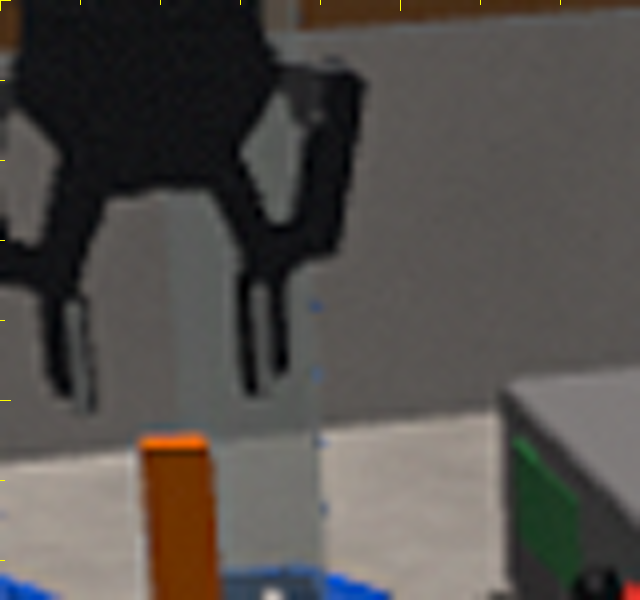

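Request:
drive_tool([
  [[0,0,0.025],0],
  [[0,0,0.025],0],
  [[0,0,0.02],0],
  [[0,0,0],0],
  [[0,0,0],0],
])

```text
clock: 31.3
position: [493.2, 252.4, 163.5]
ee_rot: [-0.701, 0.714, -0.0, 0.001]
contact_force: [0.3, 0.3, -0.4]
gripper_width: 51.2
```

Request:
drive_tool([
  [[0,0,0],0],
  [[0,0,0],0],
  [[0,0,0],0],
  [[0,0,0],0],
  [[0,0,0],0],
  [[0,0,0],0],
], fingers=1)

```text
clock: 32.05
position: [493.2, 252.3, 163.6]
ee_rot: [-0.7, 0.714, -0.0, 0.001]
contact_force: [-1.7, 0.4, 5.4]
gripper_width: 21.3
```

```bash
python3 -c "
from h import *
from mv import *
plan((493,252.5,161,-91))
S=grab('side')
crop(S,'s13',205,80,80,75,8)
"
```

```text
at [493.2 252.3 163.6] -91.07 t 32.05 F [-1.7  0.4  5.4] w 21.3
(493, 252.5, 161, -91) 1 rows: [[[-0.0002,0.0002,0.0026],-0.1]]
```

View pics/s13.png

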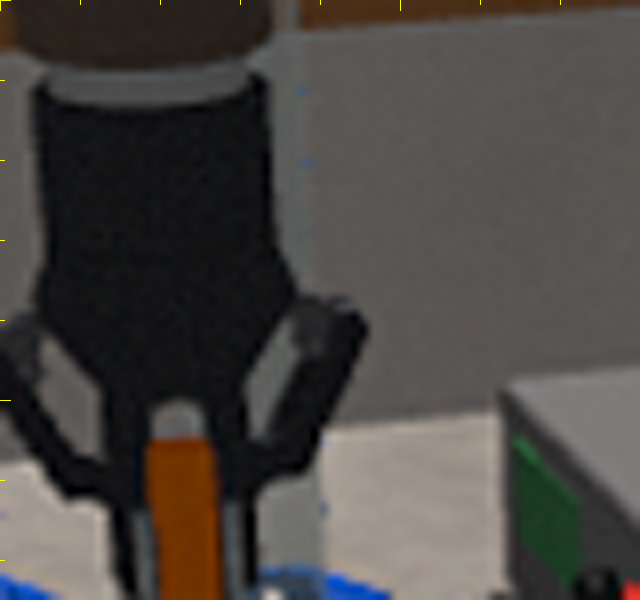

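Request:
drive_tool([
  [[0,0,-0.008],0],
  [[0,0,-0.008],0],
  [[0,0,0],0],
  [[0,0,0],0],
])

```text
clock: 32.6
position: [492.6, 251.8, 178.2]
ee_rot: [-0.7, 0.714, 0.0, -0.0]
contact_force: [0.3, 0.3, -2.2]
gripper_width: 21.7
```

```bash
python3 -c "
from h import *
from mv import *
plan((395,252,179,-91))
S=grab('side')
crop(S,'s14',190,110,90,100,6)
"
```

```text
at [492.6 251.8 178.2] -91.1 t 32.6 F [ 0.3  0.3 -2.2] w 21.7
(395, 252, 179, -91) 2 rows: [[[0.0009,0.0488,-0.0004],-0.1],[[0.0007,0.0488,-0.0004],0.0]]
```

View pics/s14.png

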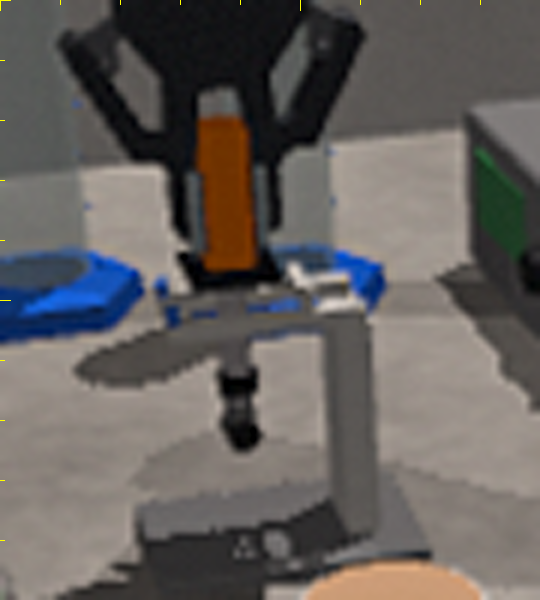

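Request:
drive_tool([
  [[0.0005,0.02,-0.001],0],
  [[0.0005,0.027,0],0],
  [[0.0005,0.027,0],0],
  [[0.0005,0.027,0],0],
  [[0,0,0],0],
  [[0,0,0],0],
])

```text
clock: 33.4
position: [392.3, 252.3, 179.7]
ee_rot: [-0.7, 0.714, -0.0, 0.0]
contact_force: [0.2, 0.1, -2.5]
gripper_width: 21.2
```

```bash
python3 -c "
from h import *
from mv import *
plan((395,252,179,-91))
S=grab('side')
crop(S,'s15',150,100,120,100,6)
for x,y,z in((391.5,252,178.6-123.6),): print(proj(S,[[x,y,z]]))
"
```

```text
at [392.3 252.3 179.7] -91.07 t 33.4 F [ 0.2  0.1 -2.5] w 21.2
(395, 252, 179, -91) 1 rows: [[[0.0002,-0.0027,0.0007],-0.1]]
[[193.70799476 188.29874314]]
```

View pics/s15.png

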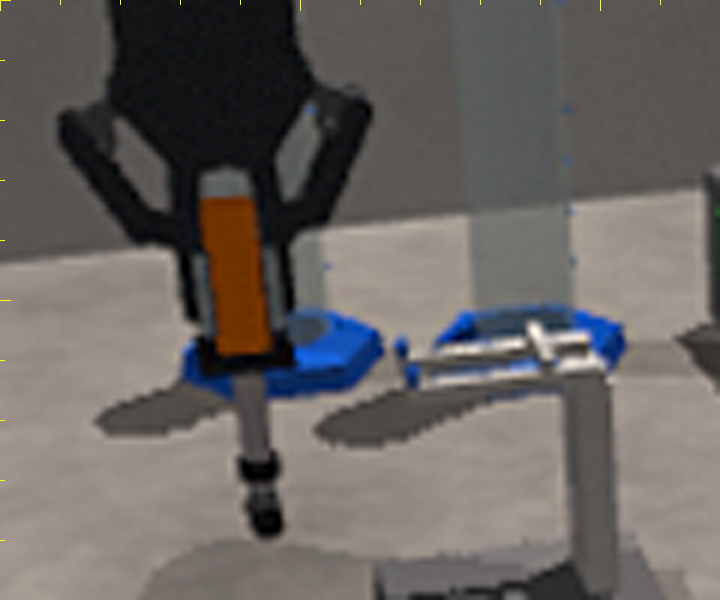

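```bash
python3 -c "
from mv import *
plan((614.3,-136.7,180,-91.4),(614.3,-136.7,148,-91.4))
"
```

```text
at [392.5 252.2 179.6] -91.1 t 33.45 F [-0.5  0.2 -1.9] w 21.4
(614.3, -136.7, 180, -91.4) 8 rows: [[[0.0481,-0.0287,-0.0001],0.0],[[0.0481,-0.0286,0.0],0.1],[[0.048,-0.0287,-0.0001],0.0],[[0.048,-0.0288,0.0],0.1],[[0.048,-0.0288,-0.0001],0.0],[[0.048,-0.0288,0.0],0.0],[[0.0479,-0.0289,-0.0001],0.1],[[0.048,-0.0289,0.0],0.0]]
(614.3, -136.7, 148, -91.4) 1 rows: [[[0.0,0.0,0.032],0.0]]
```

Request:
drive_tool([
  [[0.02,-0.012,0],0],
  [[0.04,-0.024,0],0.1],
  [[0.04,-0.024,0],0],
  [[0.04,-0.024,0],0.1],
  [[0.048,-0.0288,0],0],
  [[0.048,-0.0288,0],0.1],
  [[0.048,-0.0288,0],0],
  [[0.048,-0.0288,0],0],
  [[0.035,-0.0209,0],0],
  [[0.0171,-0.0103,0],0],
  [[0,0,0],0],
  [[0,0,0],0],
])

```text
clock: 34.95
position: [613.2, -136.6, 179.2]
ee_rot: [-0.699, 0.715, 0.0, -0.0]
contact_force: [-0.6, -0.4, -1.9]
gripper_width: 21.8
```

```bash
python3 -c "
from h import *
from mv import *
plan((614.3,-136.7,150,-91.4))
S=grab('side')
L=[(proj(S,box(645,-137.4,-.024,18,(-37.5,37.5),(-13,13))),(255,255,0))]
crop(S,'s16',290,205,90,80,8,L)
p,a,s=pose()
print(proj(S,[[p[0],p[1],p[2]-123.6]]))
"
```

```text
at [ 613.2 -136.6  179.2] -91.37 t 34.95 F [-0.6 -0.4 -1.9] w 21.8
(614.3, -136.7, 150, -91.4) 1 rows: [[[0.0001,-0.0011,0.0292],0.0]]
[[325.14806482 249.82438889]]
```

View pics/s16.png

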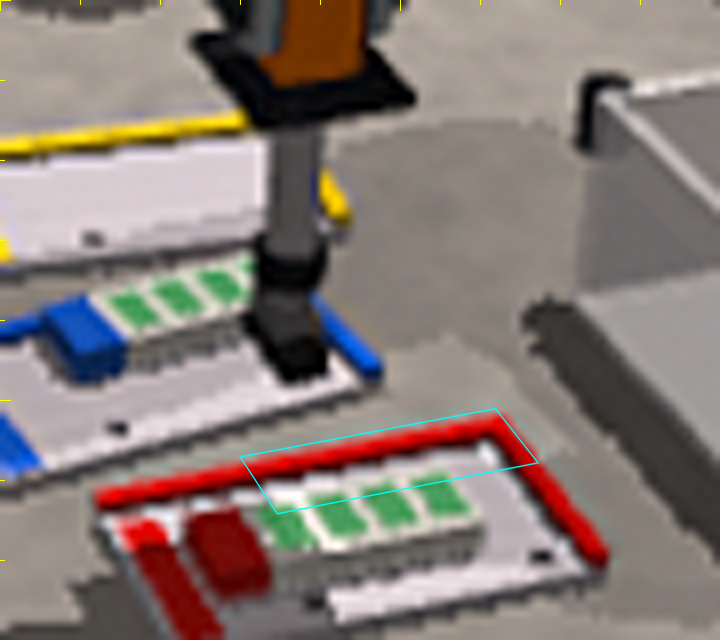

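The red slide has been knocked: its tab is now at crop (230,550) and it sits clear of both fences. I'll hang the tool back first and re-seat the slide with the fingers.

```bash
python3 -c "
from mv import *
plan((392.5,252.3,180,-91.1,48))
"
```

```text
at [ 613.2 -136.3  179.5] -91.33 t 35.0 F [ 0.3  0.4 -1.8] w 21.2
(392.5, 252.3, 180, -91.1, 48) 10 rows: [[[-0.0383,0.023,-0.0001],0.0],[[-0.0384,0.0229,0.0],0.0],[[-0.0383,0.023,-0.0001],-0.1],[[-0.0384,0.0229,0.0],0.0],[[-0.0384,0.0229,-0.0001],0.0],[[-0.0384,0.0229,0.0],0.0],[[-0.0383,0.0229,-0.0001],-0.1],[[-0.0385,0.0229,0.0],0.0],[[-0.0384,0.0228,-0.0001],0.0],[[-0.0384,0.0228,0.0],0.0]]
```

Request:
drive_tool([
  [[-0.0284,0.017,0],0],
  [[-0.0384,0.0229,0],-0.1],
  [[-0.0384,0.0229,0],0],
  [[-0.0384,0.0229,0],-0.1],
  [[-0.0384,0.0229,0],0],
  [[-0.0384,0.0229,0],-0.1],
  [[-0.0384,0.0229,0],0],
  [[-0.0384,0.0229,0],0],
  [[-0.0384,0.0229,0],0],
  [[-0.0384,0.0229,0],0],
  [[-0.01,0.006,0],0],
  [[0,0,0],0],
])

```text
clock: 36.5
position: [391.8, 252.2, 179.9]
ee_rot: [-0.701, 0.713, 0.0, 0.0]
contact_force: [0.2, -0.4, -1.6]
gripper_width: 21.3
```

Request:
drive_tool([
  [[0,0,0],0],
  [[0,0,0],0],
])

```text
clock: 36.75
position: [392.9, 250.7, 179.5]
ee_rot: [-0.7, 0.714, -0.0, -0.0]
contact_force: [-0.6, 0.6, -1.5]
gripper_width: 21.2
```

```bash
python3 -c "
from mv import *
plan((493.2,252.3,180,-91.1,28))
from h import *
S=grab('side');T=grab('top')
crop(S,'s17',290,230,90,70,8)
crop(T,'t17',290,150,50,60,10)
"
```

```text
at [392.9 250.7 179.5] -91.17 t 36.75 F [-0.6  0.6 -1.5] w 21.2
(493.2, 252.3, 180, -91.1, 28) 4 rows: [[[-0.0009,-0.0251,-0.0001],0.0],[[-0.0009,-0.025,-0.0002],0.0],[[-0.001,-0.0251,-0.0001],-0.1],[[-0.0009,-0.025,-0.0001],0.0]]
```

View pics/s17.png

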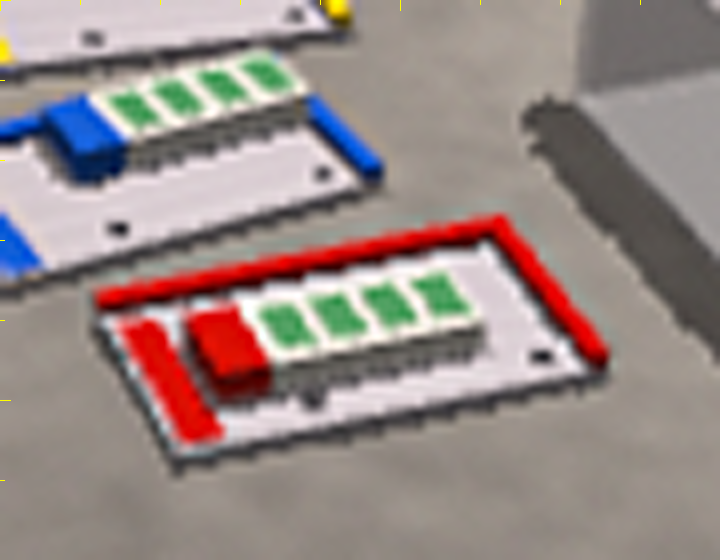

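View pics/t17.png

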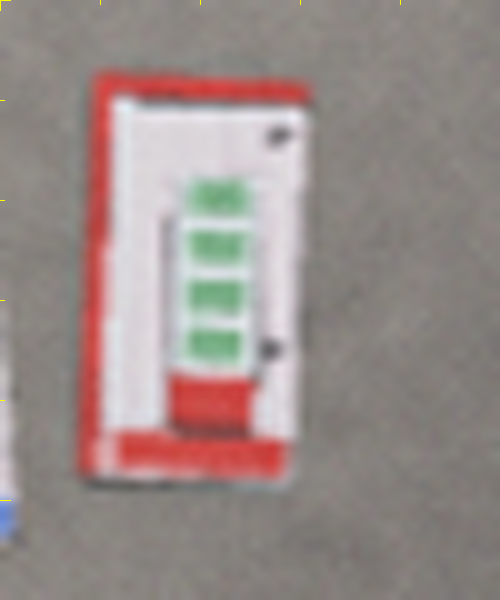

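Request:
drive_tool([
  [[-0.001,-0.025,0],0],
  [[-0.0005,-0.025,0],0],
  [[-0.0005,-0.025,0],0],
  [[-0.0005,-0.02,0],0],
  [[0,-0.005,0],0],
  [[0,0,0],0],
  [[0,0,0],0],
  [[0,0,0],0],
])

```text
clock: 37.85
position: [492.1, 252.2, 179.7]
ee_rot: [-0.701, 0.714, 0.0, 0.0]
contact_force: [-0.2, 0.1, -2.5]
gripper_width: 21.1
```

```bash
python3 -c "
from mv import *
plan((493.2,252.3,163.6,-91.1,28))
from h import *
S=grab('side')
crop(S,'s18',190,110,90,100,6)
"
```

```text
at [492.1 252.2 179.7] -91.05 t 37.85 F [-0.2  0.1 -2.5] w 21.1
(493.2, 252.3, 163.6, -91.1, 28) 1 rows: [[[-0.0002,-0.0011,0.0161],0.0]]
```

View pics/s18.png

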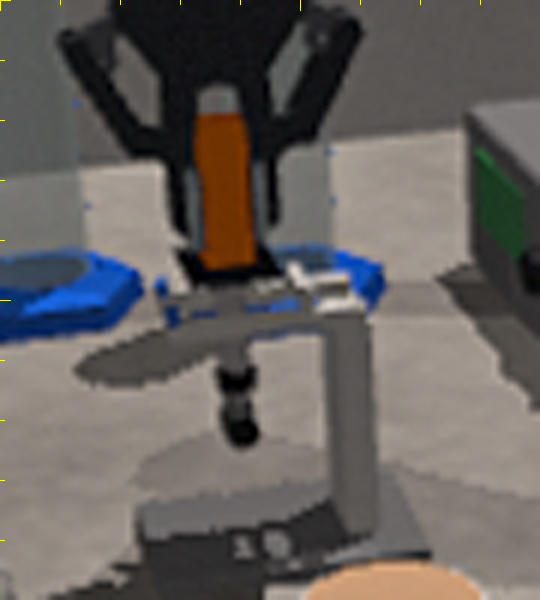

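Matches the earlier lifted picture. I'll lower it gently.

Request:
drive_tool([
  [[0,-0.001,0.006],0],
  [[0,0,0.006],0],
  [[0,0,0.002],0],
  [[0,0,0.001],0],
  [[0,0,0],0],
  [[0,0,0],0],
])

```text
clock: 38.65
position: [493.7, 252.2, 164.7]
ee_rot: [-0.7, 0.714, -0.0, 0.0]
contact_force: [0.2, -0.5, -2.0]
gripper_width: 21.5
```

Request:
drive_tool([
  [[0,0,0.001],0],
  [[0,0,0],0],
  [[0,0,0],0],
])

```text
clock: 39.02
position: [493.7, 252.1, 163.6]
ee_rot: [-0.7, 0.714, -0.0, 0.0]
contact_force: [1.3, 0.9, 0.2]
gripper_width: 21.4
```

Request:
drive_tool([
  [[0,0,0],0],
  [[0,0,0],0],
  [[0,0,0],0],
  [[0,0,0],0],
  [[0,0,-0.03],0],
  [[0,0,-0.04],0],
  [[0,0,0],0],
], fingers=-0.2)

```text
clock: 39.9
position: [495.2, 253.2, 237.2]
ee_rot: [-0.701, 0.714, -0.001, 0.004]
contact_force: [-0.1, 0.7, 0.7]
gripper_width: 51.6
```

```bash
python3 -c "
from mv import *
plan((493,252,236,-16),(622,-192,90,-1.4))
from h import *
S=grab('side')
crop(S,'s19',190,110,90,100,6)
"
```

```text
at [495.2 253.2 237.2] -91.06 t 39.9 F [-0.1  0.7  0.7] w 51.6
(493, 252, 236, -16) 8 rows: [[[0.0002,0.0003,0.0002],-9.4],[[0.0001,0.0003,0.0001],-9.4],[[0.0,0.0003,0.0002],-9.3],[[0.0001,0.0003,0.0001],-9.4],[[-0.0001,0.0003,0.0002],-9.4],[[-0.0001,0.0003,0.0001],-9.4],[[-0.0001,0.0003,0.0002],-9.4],[[-0.0002,0.0002,0.0001],-9.4]]
(622, -192, 90, -1.4) 9 rows: [[[0.0273,0.0435,0.0162],-1.6],[[0.0262,0.0442,0.0163],-1.6],[[0.0248,0.045,0.0162],-1.7],[[0.0236,0.0457,0.0162],-1.6],[[0.0222,0.0463,0.0162],-1.6],[[0.0209,0.0469,0.0163],-1.6],[[0.0197,0.0475,0.0162],-1.6],[[0.0183,0.048,0.0162],-1.6],[[0.0169,0.0485,0.0162],-1.7]]
```

View pics/s19.png

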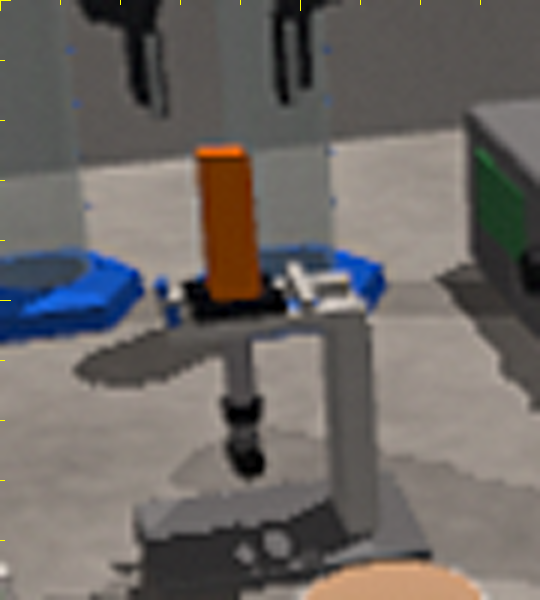

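```bash
python3 -c "
from mv import *
plan((622,-192,236,-1.4,49),(622,-192,90,-1.4))
"
```

```text
at [494.1 252.5 235. ] -91.09 t 39.95 F [-0.6 -0.2 -0.4] w 51.1
(622, -192, 236, -1.4, 49) 10 rows: [[[0.0442,-0.0136,-0.0001],-9.0],[[0.0458,-0.0066,-0.0001],-8.9],[[0.0462,0.0006,-0.0001],-9.0],[[0.0456,0.0079,-0.0001],-9.0],[[0.0438,0.0148,-0.0001],-8.9],[[0.041,0.0215,-0.0001],-9.0],[[0.0371,0.0276,-0.0001],-9.0],[[0.0324,0.0331,-0.0001],-9.0],[[0.0267,0.0377,-0.0001],-8.9],[[0.0206,0.0414,-0.0001],-9.0]]
(622, -192, 90, -1.4) 3 rows: [[[0.0,0.0,0.0487],0.0],[[0.0,0.0,0.0487],0.0],[[0.0,0.0,0.0486],0.0]]
```

Request:
drive_tool([
  [[0.0442,-0.0136,0],-9.0],
  [[0.0458,-0.0066,0],-8.9],
  [[0.0462,0.0006,0],-9.0],
  [[0.0456,0.0079,0],-9.0],
  [[0.0438,0.0148,0],-8.9],
  [[0.041,0.0215,0],-9.0],
  [[0.0371,0.0276,0.02],-9.0],
  [[0.0324,0.0331,0.03],-9.0],
  [[0.0267,0.0377,0.04],-8.9],
  [[0.0206,0.0414,0.04],-9.0],
  [[0,0,0.03],0],
  [[0,0,0],0],
], fingers=1)

```text
clock: 41.45
position: [618.7, -192.7, 69.2]
ee_rot: [1.0, -0.013, -0.005, -0.001]
contact_force: [1.3, -0.5, 1.0]
gripper_width: 0.2
```

Request:
drive_tool([
  [[0,0,0],0],
  [[0,0,0],0],
])

```text
clock: 41.7
position: [622.6, -191.8, 75.4]
ee_rot: [1.0, -0.011, 0.002, 0.0]
contact_force: [-0.6, 0.3, 0.4]
gripper_width: -0.1
```

```bash
python3 -c "
from mv import *
plan((622,-192,35,-1.4))
"
```

```text
at [ 622.6 -191.8   75.4] -1.32 t 41.7 F [-0.6  0.3  0.4] w -0.1
(622, -192, 35, -1.4) 1 rows: [[[-0.0006,0.0002,0.0404],0.1]]
```

Next I'll lower and push toward +y. Contact should end near y ≈ -161.5.

Request:
drive_tool([
  [[0,0,0.035],0],
  [[0,0,0.005],0],
  [[0,0,0],0],
  [[0,-0.005,0],0],
  [[0,-0.006,0],0],
  [[0,-0.006,0],0],
  [[0,-0.005,0],0],
  [[0,-0.004,0],0],
  [[0,-0.002,0],0],
  [[0,0,0],0],
  [[0,0,0],0],
])

```text
clock: 43.08
position: [621.9, -164.3, 33.2]
ee_rot: [1.0, -0.012, -0.0, -0.0]
contact_force: [-0.2, -1.0, 0.5]
gripper_width: 0.3
```

Request:
drive_tool([
  [[0,-0.001,0],0],
  [[0,-0.001,0],0],
  [[0,0,0],0],
])

```text
clock: 43.45
position: [622.3, -162.3, 33.4]
ee_rot: [1.0, -0.012, -0.0, -0.0]
contact_force: [-0.4, 0.1, -0.3]
gripper_width: -0.2
```

Request:
drive_tool([
  [[0,-0.001,0],0],
  [[0,-0.001,0],0],
  [[0,0,0],0],
])

```text
clock: 43.82
position: [622.3, -161.1, 33.8]
ee_rot: [1.0, -0.012, 0.0, 0.0]
contact_force: [-0.4, -4.6, 1.6]
gripper_width: 0.0
```

Request:
drive_tool([
  [[0,0.011,0],0],
  [[0,0,-0.037],0],
  [[-0.03,-0.016,0],0],
  [[-0.03,-0.0165,0],0],
  [[0,0,0],0],
  [[0,0,0.036],0],
  [[0,0,0],0],
  [[0,0,0],0],
])

```text
clock: 44.82
position: [563.5, -137.7, 34.9]
ee_rot: [1.0, -0.012, 0.0, 0.0]
contact_force: [0.1, 0.2, 0.3]
gripper_width: -0.1
```

Request:
drive_tool([
  [[0.004,0,0],0],
  [[0.006,0,0],0],
  [[0.006,0,0],0],
  [[0.006,0,0],0],
  [[0.005,0,0],0],
  [[0.003,0,0],0],
  [[0.002,0,0],0],
  [[0,0,0],0],
  [[0,0,0],0],
])

```text
clock: 45.95
position: [594.8, -138.2, 34.5]
ee_rot: [1.0, -0.012, -0.0, -0.0]
contact_force: [-0.6, 0.3, -0.7]
gripper_width: 0.1
```

Request:
drive_tool([
  [[0.001,0,0],0],
  [[0.001,0,0],0],
  [[0.001,0,0],0],
  [[0,0,0],0],
])

```text
clock: 46.45
position: [596.7, -138.3, 34.3]
ee_rot: [1.0, -0.012, -0.001, -0.0]
contact_force: [-3.4, -0.3, 2.0]
gripper_width: -0.1
```

```bash
python3 -c "
from mv import *
p,a,s=pose();print(p,a)
from h import *
S=grab('side')
crop(S,'s20',290,230,90,70,8)
"
```

```text
[ 596.70556026 -138.33541443   34.31927928] -1.408106276277794
```

View pics/s20.png

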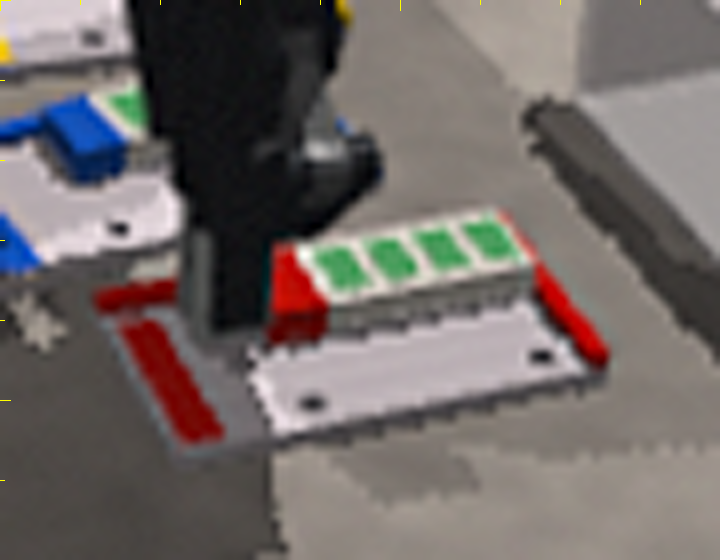

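```bash
python3 -c "
from mv import *
plan((570,-138,35,-1.4),(570,-138,80,-1.4),(440,252.3,235,-91.1,50),start=(596.7,-138.3,34.3,-1.4))
"
```

```text
at [ 596.7 -138.3   34.3] -1.4 t 46.5 F [-3.9  0.5  2.9] w 0.5
(570, -138, 35, -1.4) 1 rows: [[[-0.0267,0.0004,-0.0007],0.0]]
(570, -138, 80, -1.4) 1 rows: [[[0.0,0.0,-0.045],0.0]]
(440, 252.3, 235, -91.1, 50) 9 rows: [[[-0.0155,-0.043,-0.0172],10.0],[[-0.0227,-0.0397,-0.0172],9.9],[[-0.0292,-0.0351,-0.0173],10.0],[[-0.0349,-0.0296,-0.0172],10.0],[[-0.0395,-0.023,-0.0172],9.9],[[-0.0428,-0.0159,-0.0172],10.0],[[-0.045,-0.0083,-0.0173],10.0],[[-0.0457,-0.0003,-0.0172],9.9],[[-0.0451,0.0076,-0.0172],10.0]]
```

Request:
drive_tool([
  [[-0.0267,0,0],0],
  [[0,0,-0.045],0],
  [[-0.0155,-0.043,-0.0172],10.0],
  [[-0.0227,-0.0397,-0.0172],9.9],
  [[-0.0292,-0.0351,-0.0173],10.0],
  [[-0.0349,-0.0296,-0.0172],10.0],
  [[-0.0395,-0.023,-0.0172],9.9],
  [[-0.0428,-0.0159,-0.0172],10.0],
  [[-0.045,-0.0083,-0.0173],10.0],
  [[-0.0457,-0.0003,-0.0172],9.9],
  [[-0.0451,0.0076,-0.0172],10.0],
  [[0,0,0],0],
], fingers=-0.2)

```text
clock: 48.0
position: [441.7, 256.3, 236.5]
ee_rot: [-0.702, 0.712, -0.0, 0.003]
contact_force: [-0.1, 0.4, -0.7]
gripper_width: 51.5
```

Request:
drive_tool([
  [[0,0,0],0],
  [[0,0,0],0],
])

```text
clock: 48.25
position: [441.3, 251.7, 234.0]
ee_rot: [-0.7, 0.714, 0.0, -0.0]
contact_force: [0.5, -0.0, 0.8]
gripper_width: 51.3
```

```bash
python3 -c "
from mv import *
plan((493.4,252.2,235,-91.1,30))
from h import *
S=grab('side');T=grab('top')
crop(S,'s21',265,205,115,90,6.5)
crop(T,'t21',255,140,80,70,9)
"
```

```text
at [441.3 251.7 234. ] -91.14 t 48.25 F [ 0.5 -0.   0.8] w 51.3
(493.4, 252.2, 235, -91.1, 30) 2 rows: [[[-0.0007,-0.0261,-0.0005],0.0],[[-0.0008,-0.026,-0.0005],0.0]]
```

View pics/s21.png

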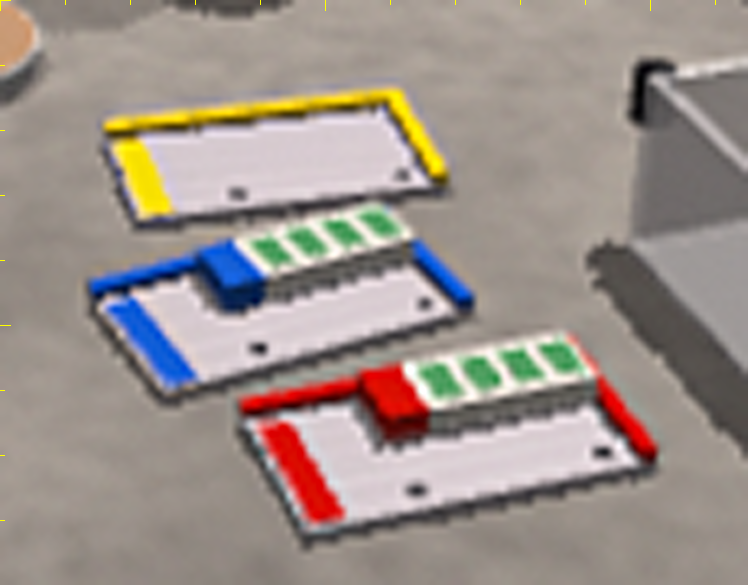

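View pics/t21.png

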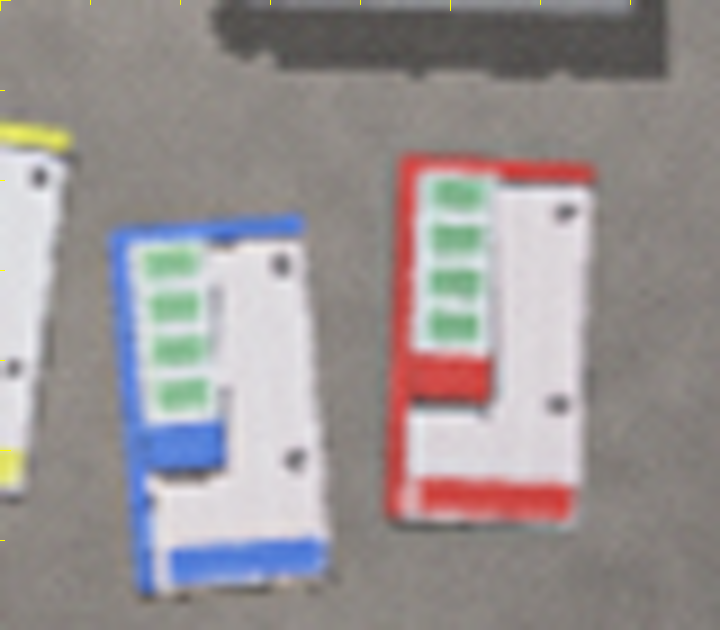

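Both slides are seated again. I'll go back for the tool the same way as before.

Request:
drive_tool([
  [[-0.0007,-0.026,0],0],
  [[-0.0007,-0.026,0],0],
  [[0,0,0],0],
  [[0,0,0],0],
  [[0,0,0],0],
  [[0,0,0.025],0],
  [[0,0,0.025],0],
  [[0,0,0.02],0],
  [[0,0,0],0],
  [[0,0,0],0],
])

```text
clock: 49.6
position: [493.4, 253.5, 165.6]
ee_rot: [-0.701, 0.714, -0.0, 0.001]
contact_force: [-0.5, 0.1, 1.0]
gripper_width: 51.3
```

Request:
drive_tool([
  [[0,0,0],0],
  [[0,0,0],0],
  [[0,0,0],0],
  [[0,0,0],0],
  [[0,0,0],0],
  [[0,0,0],0],
], fingers=1)

```text
clock: 50.35
position: [493.6, 253.5, 165.6]
ee_rot: [-0.7, 0.714, -0.0, 0.001]
contact_force: [-1.4, 0.3, 5.0]
gripper_width: 21.3
```

Request:
drive_tool([
  [[0,0,-0.008],0],
  [[0,0,-0.009],0],
  [[0,0,0],0],
  [[0,0,0],0],
  [[0.0005,0.02,0],0],
  [[0.0005,0.027,0],0],
  [[0.0005,0.027,0],0],
  [[0.0005,0.027,0],0],
  [[0,0,0],0],
  [[0,0,0],0],
])

```text
clock: 51.6
position: [392.6, 253.3, 181.7]
ee_rot: [-0.7, 0.714, -0.0, 0.0]
contact_force: [0.2, 0.7, -1.9]
gripper_width: 21.6
```

```bash
python3 -c "
from mv import *
plan((614.3,-136.7,180,-91.4,42))
from h import *
S=grab('side')
crop(S,'s22',150,100,120,100,6)
p,a,s=pose()
print(proj(S,[[p[0],p[1],p[2]-125.6]]))
"
```

```text
at [392.6 253.3 181.7] -91.07 t 51.6 F [ 0.2  0.7 -1.9] w 21.6
(614.3, -136.7, 180, -91.4, 42) 11 rows: [[[0.0351,-0.0208,0.0002],0.0],[[0.0351,-0.0208,0.0001],0.1],[[0.035,-0.0209,0.0002],0.0],[[0.035,-0.0209,0.0001],0.0],[[0.0351,-0.0208,0.0002],0.1],[[0.035,-0.021,0.0001],0.0],[[0.035,-0.0209,0.0002],0.0],[[0.035,-0.021,0.0001],0.0],[[0.035,-0.0209,0.0002],0.1],[[0.0349,-0.021,0.0001],0.0],[[0.035,-0.021,0.0002],0.0]]
[[194.06914447 187.72793776]]
```

View pics/s22.png

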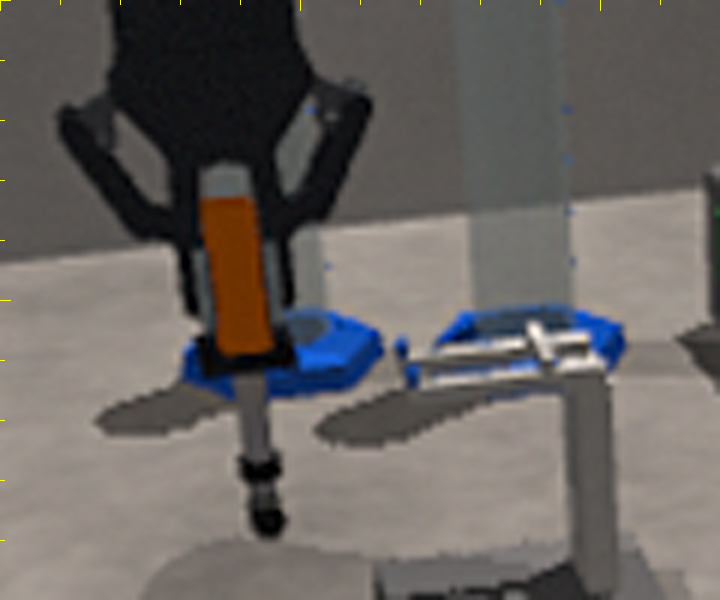

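Request:
drive_tool([
  [[0.025,-0.0148,0],0],
  [[0.035,-0.0208,0],0.1],
  [[0.035,-0.0209,0],0],
  [[0.04,-0.0239,0],0.1],
  [[0.04,-0.0239,0],0],
  [[0.04,-0.0239,0],0.1],
  [[0.04,-0.0239,0],0],
  [[0.04,-0.0239,0],0],
  [[0.035,-0.0209,0],0],
  [[0.035,-0.0209,0],0],
  [[0.0191,-0.0114,0],0],
  [[0,0,0],0],
])

```text
clock: 53.15
position: [613.4, -138.3, 180.2]
ee_rot: [-0.697, 0.717, 0.0, -0.0]
contact_force: [-0.2, 0.3, -1.3]
gripper_width: 21.5
```

Request:
drive_tool([
  [[0,0,0.015],0],
  [[0,0,0],0],
  [[0,0,0],0],
])

```text
clock: 53.52
position: [612.5, -135.5, 166.4]
ee_rot: [-0.699, 0.715, 0.0, -0.0]
contact_force: [-0.5, -0.1, -1.0]
gripper_width: 21.3
```

```bash
python3 -c "
from mv import *
plan((614.3,-135.7,150,-91.4,42))
from h import *
S=grab('side')
p,a,s=pose()
L=[(proj(S,[[p[0],p[1]-11,p[2]-125.6],[p[0],p[1]+11,p[2]-125.6]]),(255,255,0)), (proj(S,box(645,-137.4,-.024,18,(-37.5,37.5),(-13,13))),(255,255,0)),(proj(S,box(645,-137.4,-.024,18,(-37.5,37.5),(0,0))),(255,255,0))]
crop(S,'s23',290,205,90,80,8,L)
"
```

```text
at [ 612.5 -135.5  166.4] -91.32 t 53.52 F [-0.5 -0.1 -1. ] w 21.3
(614.3, -135.7, 150, -91.4, 42) 1 rows: [[[0.0001,-0.0018,0.0164],0.1]]
```

View pics/s23.png

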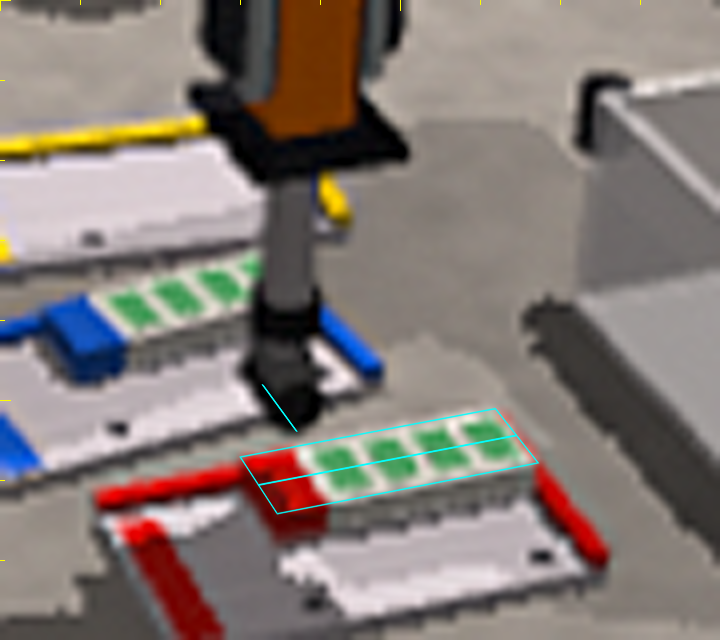

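Request:
drive_tool([
  [[0,-0.002,0.009],0],
  [[0,0,0.009],0],
  [[0,0,0],0],
  [[0,0,0],0],
  [[0,0,0],0],
])

```text
clock: 54.2
position: [614.9, -136.2, 148.8]
ee_rot: [-0.698, 0.716, -0.0, 0.0]
contact_force: [0.3, -0.4, -2.2]
gripper_width: 21.3
```

Request:
drive_tool([
  [[0,0,0.002],0],
  [[0,0,0],0],
])

```text
clock: 54.45
position: [614.5, -136.2, 146.4]
ee_rot: [-0.698, 0.716, 0.0, -0.0]
contact_force: [0.5, 0.4, -1.9]
gripper_width: 21.4
```

Request:
drive_tool([
  [[0,0,0.002],0],
  [[0,0,0.001],0],
  [[0,0,0.001],0],
  [[0,0,0],0],
])

```text
clock: 54.95
position: [614.6, -136.2, 142.8]
ee_rot: [-0.699, 0.716, -0.0, -0.0]
contact_force: [-1.2, 0.5, 0.2]
gripper_width: 21.4
```

Request:
drive_tool([
  [[0,0,0.001],0],
  [[0,0,0.001],0],
  [[0,0,0],0],
])

```text
clock: 55.32
position: [614.6, -136.2, 140.7]
ee_rot: [-0.699, 0.716, -0.0, -0.0]
contact_force: [-2.5, 0.3, 1.9]
gripper_width: 21.3
```

Request:
drive_tool([
  [[0,0,0.0015],0],
  [[0,0,0],0],
])

```text
clock: 55.58
position: [614.7, -136.2, 139.2]
ee_rot: [-0.699, 0.716, -0.0, -0.0]
contact_force: [-0.6, 0.3, 2.3]
gripper_width: 21.5
```

Request:
drive_tool([
  [[0,-0.002,0],0],
  [[0,-0.004,0],0],
  [[0,-0.004,0],0],
  [[0,-0.004,0],0],
])

```text
clock: 56.08
position: [628.9, -136.6, 139.0]
ee_rot: [-0.698, 0.716, 0.0, -0.0]
contact_force: [-2.5, -0.6, 3.4]
gripper_width: 21.7
```

Request:
drive_tool([
  [[0,-0.004,0],0],
  [[0,-0.004,0],0],
  [[0,-0.004,0],0],
  [[0,-0.004,0],0],
  [[0,-0.004,0],0],
  [[0,-0.004,0],0],
  [[0,-0.004,0],0],
])

```text
clock: 56.95
position: [656.9, -137.2, 139.0]
ee_rot: [-0.698, 0.716, -0.0, -0.0]
contact_force: [-2.7, 0.7, 3.2]
gripper_width: 21.1
```

Request:
drive_tool([
  [[0,-0.004,0],0],
  [[0,-0.004,0],0],
  [[0,-0.004,0],0],
  [[0,-0.004,0],0],
  [[0,-0.004,0],0],
  [[0,-0.002,0],0],
])

```text
clock: 57.7
position: [678.9, -137.8, 139.0]
ee_rot: [-0.698, 0.716, 0.0, -0.0]
contact_force: [-1.3, -0.0, 3.3]
gripper_width: 21.3
```

Request:
drive_tool([
  [[0,0,0],0],
  [[0,0,-0.004],0],
  [[0,0,-0.006],0],
  [[0,0,-0.015],0],
  [[0,0,-0.02],0],
  [[0,0,0],0],
])

```text
clock: 58.45
position: [680.1, -137.8, 186.8]
ee_rot: [-0.699, 0.716, -0.002, 0.002]
contact_force: [0.5, 0.1, -1.8]
gripper_width: 21.5
```

```bash
python3 -c "
from mv import *
c,s=np.cos(.109),np.sin(.109)
for k in(-30,34): print(620.4+c*k,-46.3+s*k)
plan((590.5,-48.6,184,-83.7,42))
from h import *
S=grab('side')
crop(S,'s24',270,170,110,110,6)
"
```

```text
590.578038622163 -49.56352870047195
654.1982228948818 -42.60133413946512
at [ 680.1 -137.8  186.8] -91.37 t 58.45 F [ 0.5  0.1 -1.8] w 21.5
(590.5, -48.6, 184, -83.7, 42) 4 rows: [[[-0.0217,0.0229,0.0007],-1.9],[[-0.0225,0.0222,0.0007],-1.9],[[-0.0233,0.0214,0.0007],-2.0],[[-0.0239,0.0207,0.0007],-1.9]]
```

View pics/s24.png

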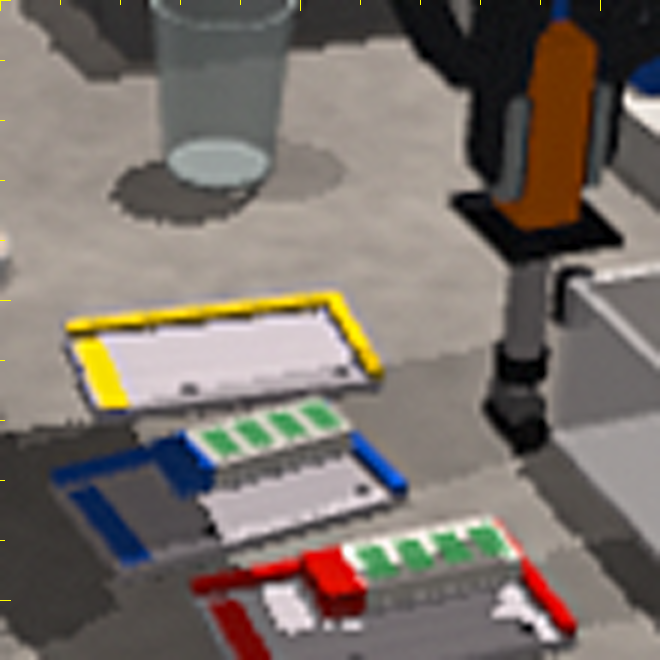

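Request:
drive_tool([
  [[-0.0217,0.0229,0],-1.9],
  [[-0.0225,0.0222,0],-1.9],
  [[-0.0233,0.0214,0],-2.0],
  [[-0.0239,0.0207,0],-1.9],
  [[0,0,0.01],0],
  [[0,0,0.009],0],
  [[0,0,0],0],
  [[0,0,0],0],
  [[0,0,0],0],
])

```text
clock: 59.62
position: [589.4, -48.9, 165.1]
ee_rot: [0.745, -0.667, 0.0, -0.0]
contact_force: [0.3, -0.1, -0.2]
gripper_width: 21.1
```

```bash
python3 -c "
from mv import *
plan((590.5,-49,148.5,-83.7,42))
from h import *
S=grab('side')
p,a,s=pose()
L=[(proj(S,[[p[0]+1.2,p[1]-11,p[2]-125.6],[p[0]-1.2,p[1]+11,p[2]-125.6]]),(255,255,0)), (proj(S,box(620.5,-46.2,.109,18,(-37.5,37.5),(-13,13))),(255,255,0)),(proj(S,box(620.5,-46.2,.109,18,(-37.5,37.5),(0,0))),(255,255,0))]
crop(S,'s25',270,190,90,80,8,L)
"
```

```text
at [589.4 -48.9 165.1] -83.72 t 59.62 F [ 0.3 -0.1 -0.2] w 21.1
(590.5, -49, 148.5, -83.7, 42) 1 rows: [[[0.0002,-0.001,0.0166],0.0]]
```

View pics/s25.png

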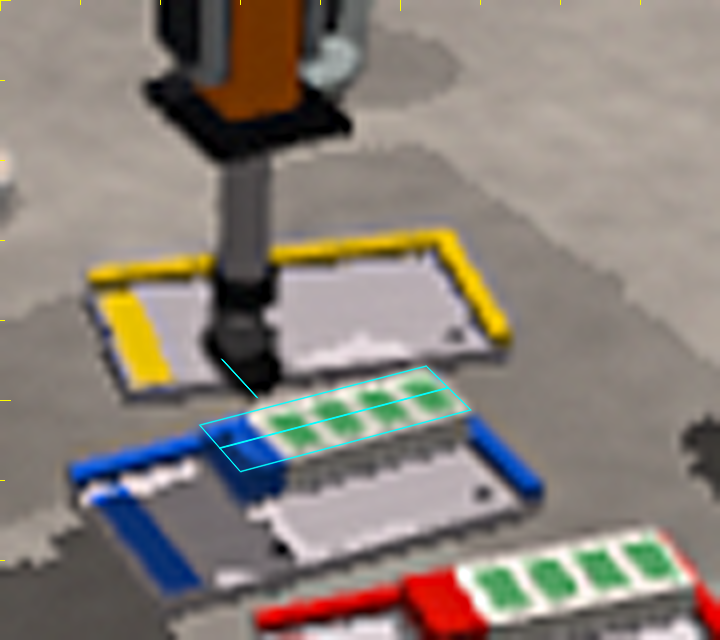

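Request:
drive_tool([
  [[0,-0.001,0.01],0],
  [[0,0,0.008],0],
  [[0,0,0],0],
  [[0,0,0],0],
  [[0,0,0],0],
])

```text
clock: 60.3
position: [590.2, -48.4, 147.3]
ee_rot: [0.745, -0.667, 0.0, -0.0]
contact_force: [0.3, -0.3, -1.7]
gripper_width: 21.2
```

Request:
drive_tool([
  [[0,0,0.002],0],
  [[0,0,0.001],0],
  [[0,0,0.001],0],
  [[0,0,0.001],0],
  [[0,0,0],0],
])

```text
clock: 60.92
position: [590.0, -48.5, 142.3]
ee_rot: [0.745, -0.667, 0.0, -0.0]
contact_force: [-0.1, 0.6, 0.2]
gripper_width: 21.3
```

Request:
drive_tool([
  [[0,0,0.001],0],
  [[0,0,0.001],0],
  [[0,0,0.0012],0],
  [[0,0,0],0],
])

```text
clock: 61.42
position: [590.1, -48.5, 139.0]
ee_rot: [0.745, -0.667, 0.0, 0.0]
contact_force: [-0.4, 0.2, 2.0]
gripper_width: 21.2
```

Request:
drive_tool([
  [[0,-0.002,0],0],
  [[0,-0.004,0],0],
  [[0,-0.004,0],0],
  [[0,-0.004,0],0],
])

```text
clock: 61.92
position: [604.2, -46.9, 138.8]
ee_rot: [0.745, -0.667, -0.0, 0.0]
contact_force: [-2.4, -0.3, 3.9]
gripper_width: 21.2
```

Request:
drive_tool([
  [[0,-0.004,0],0],
  [[0,-0.004,0],0],
  [[0,-0.004,0],0],
  [[0,-0.004,0],0],
  [[0,-0.004,0],0],
  [[0,-0.004,0],0],
  [[0,-0.004,0],0],
])

```text
clock: 62.8
position: [632.1, -43.8, 138.8]
ee_rot: [0.745, -0.667, 0.0, -0.0]
contact_force: [-2.0, -0.0, 3.2]
gripper_width: 21.0
```

Request:
drive_tool([
  [[0,-0.004,0],0],
  [[0,-0.004,0],0],
  [[0,-0.004,0],0],
  [[0,-0.004,0],0],
  [[0,-0.004,0],0],
  [[0,-0.002,0],0],
])

```text
clock: 63.55
position: [653.9, -41.4, 138.8]
ee_rot: [0.745, -0.667, 0.0, 0.0]
contact_force: [-3.3, 0.2, 2.9]
gripper_width: 21.7
```

Request:
drive_tool([
  [[0,0,0],0],
  [[0,0,-0.004],0],
  [[0,0,-0.006],0],
  [[0,0,-0.015],0],
  [[0,0,-0.02],0],
  [[0,0,0],0],
  [[0,0,0],0],
])

```text
clock: 64.42
position: [653.3, -41.3, 183.4]
ee_rot: [0.745, -0.667, -0.0, -0.0]
contact_force: [0.8, 0.2, -1.4]
gripper_width: 21.6
```

```bash
python3 -c "
from mv import *
plan((392.5,253.5,184,-91.1,42))
from h import *
S=grab('side')
crop(S,'s26',265,180,110,100,7)
"
```

```text
at [653.3 -41.3 183.4] -83.71 t 64.42 F [ 0.8  0.2 -1.4] w 21.6
(392.5, 253.5, 184, -91.1, 42) 10 rows: [[[-0.0322,0.0227,-0.0001],0.7],[[-0.0318,0.0231,0.0],0.8],[[-0.0316,0.0235,-0.0001],0.7],[[-0.0313,0.0239,0.0],0.8],[[-0.0309,0.0244,-0.0001],0.7],[[-0.0306,0.0247,-0.0001],0.7],[[-0.0304,0.0251,0.0],0.8],[[-0.0299,0.0255,-0.0001],0.7],[[-0.0297,0.0259,0.0],0.8],[[-0.0293,0.0263,-0.0001],0.7]]
```

View pics/s26.png

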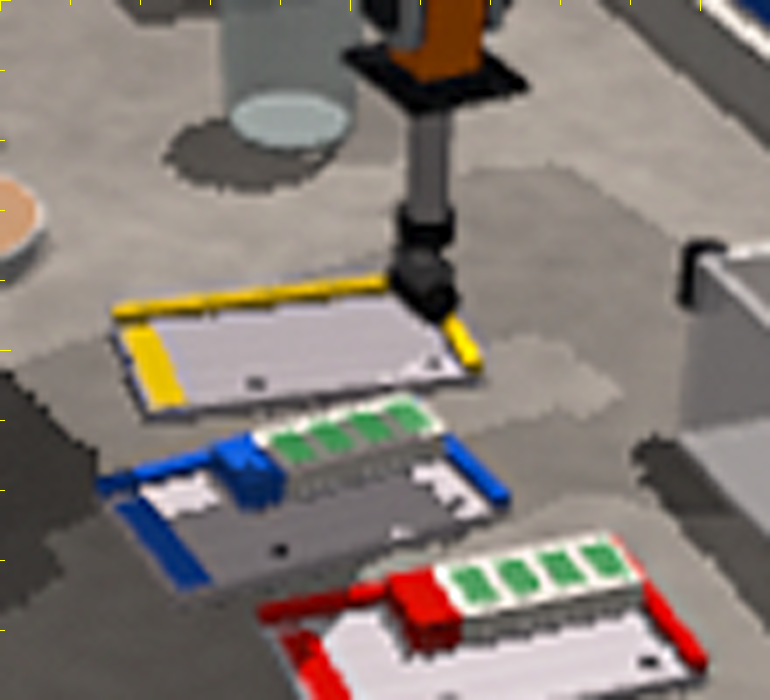

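Request:
drive_tool([
  [[-0.0222,0.0157,0],0.7],
  [[-0.0318,0.0231,0],0.8],
  [[-0.0316,0.0235,0],0.7],
  [[-0.0313,0.0239,0],0.8],
  [[-0.0309,0.0244,0],0.7],
  [[-0.0306,0.0247,0],0.7],
  [[-0.0304,0.0251,0],0.8],
  [[-0.0299,0.0255,0],0.7],
  [[-0.0297,0.0259,0],0.8],
  [[-0.0293,0.0263,0],0.7],
  [[-0.0094,0.0077,0],0],
  [[0,0,0],0],
])

```text
clock: 65.97
position: [393.0, 253.9, 183.6]
ee_rot: [-0.701, 0.713, -0.0, -0.0]
contact_force: [0.1, -0.2, -2.9]
gripper_width: 21.3
```

Request:
drive_tool([
  [[0,0,0],0],
  [[0,0,0],0],
])

```text
clock: 66.22
position: [393.7, 253.0, 183.6]
ee_rot: [-0.7, 0.714, -0.0, -0.0]
contact_force: [-0.3, -0.4, -2.0]
gripper_width: 21.1
```

```bash
python3 -c "
from mv import *
plan((493.6,253.5,182.5,-91.1,28))
"
```

```text
at [393.7 253.  183.6] -91.18 t 66.22 F [-0.3 -0.4 -2. ] w 21.1
(493.6, 253.5, 182.5, -91.1, 28) 4 rows: [[[-0.0007,-0.025,0.0003],0.0],[[-0.0006,-0.0249,0.0003],0.0],[[-0.0007,-0.025,0.0002],-0.1],[[-0.0006,-0.0249,0.0003],0.0]]
```

Request:
drive_tool([
  [[-0.0007,-0.025,0],0],
  [[-0.0006,-0.025,0],0],
  [[-0.0006,-0.025,0],0],
  [[-0.0006,-0.02,0],0],
  [[0,-0.005,0],0],
  [[0,0,0],0],
  [[0,0,0],0],
  [[0,0,0],0],
])

```text
clock: 67.22
position: [492.7, 254.3, 184.0]
ee_rot: [-0.701, 0.714, 0.0, 0.0]
contact_force: [-0.6, 0.4, -0.8]
gripper_width: 21.5
```

```bash
python3 -c "
from mv import *
plan((493.6,253.5,165.6,-91.1,28))
from h import *
S=grab('side')
crop(S,'s27',190,110,90,100,6)
"
```

```text
at [492.7 254.3 184. ] -91.06 t 67.22 F [-0.6  0.4 -0.8] w 21.5
(493.6, 253.5, 165.6, -91.1, 28) 1 rows: [[[0.0008,-0.0009,0.0184],0.0]]
```

View pics/s27.png

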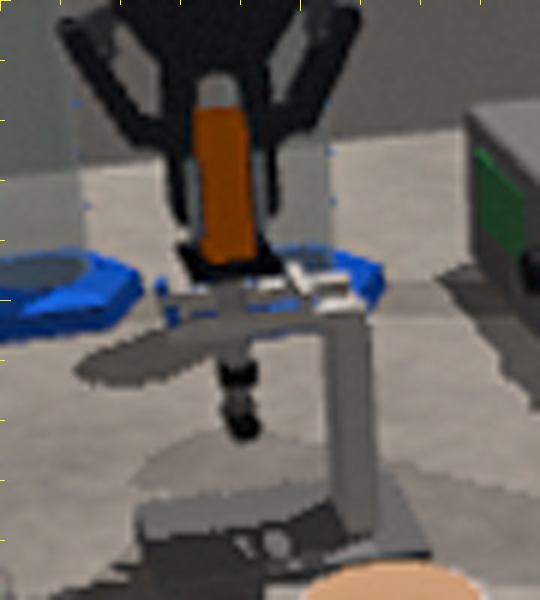

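Request:
drive_tool([
  [[0.0006,-0.001,0.006],0],
  [[0,0,0.006],0],
  [[0,0,0.004],0],
  [[0,0,0.001],0],
  [[0,0,0],0],
  [[0,0,0],0],
])

```text
clock: 68.03
position: [494.4, 253.7, 167.0]
ee_rot: [-0.7, 0.714, -0.0, 0.0]
contact_force: [0.4, 0.8, -1.7]
gripper_width: 21.3
```

Request:
drive_tool([
  [[0,0,0.001],0],
  [[0,0,0],0],
  [[0,0,0],0],
])

```text
clock: 68.4
position: [494.3, 253.7, 165.9]
ee_rot: [-0.7, 0.714, -0.0, 0.0]
contact_force: [-0.6, 0.9, -0.8]
gripper_width: 21.5
```

Request:
drive_tool([
  [[0,0,0.0007],0],
  [[0,0,0],0],
  [[0,0,0],0],
])

```text
clock: 68.78
position: [494.4, 253.7, 165.6]
ee_rot: [-0.7, 0.714, -0.0, 0.0]
contact_force: [-2.2, -0.1, 3.2]
gripper_width: 21.5
```

Request:
drive_tool([
  [[0,0,0],0],
  [[0,0,0],0],
  [[0,0,0],0],
  [[0,0,0],0],
  [[0,0,-0.03],0],
  [[0,0,-0.04],0],
  [[0,0,0],0],
], fingers=-0.2)

```text
clock: 69.65
position: [495.8, 254.8, 238.8]
ee_rot: [-0.701, 0.714, -0.001, 0.004]
contact_force: [-0.1, -0.0, -0.9]
gripper_width: 51.4
```

```bash
python3 -c "
from mv import *
plan((645,-137.4,235,-1.4,47))
from h import *
S=grab('side')
crop(S,'s28',190,110,90,100,6)
"
```

```text
at [495.8 254.8 238.8] -91.06 t 69.65 F [-0.1 -0.  -0.9] w 51.4
(645, -137.4, 235, -1.4, 47) 9 rows: [[[0.0433,-0.0174,0.0004],-10.0],[[0.0456,-0.0096,0.0004],-9.9],[[0.0466,-0.0016,0.0005],-10.0],[[0.0462,0.0065,0.0004],-9.9],[[0.0443,0.0143,0.0004],-10.0],[[0.0412,0.0219,0.0004],-10.0],[[0.0368,0.0286,0.0005],-9.9],[[0.0313,0.0346,0.0004],-10.0],[[0.0248,0.0394,0.0004],-10.0]]
```

View pics/s28.png

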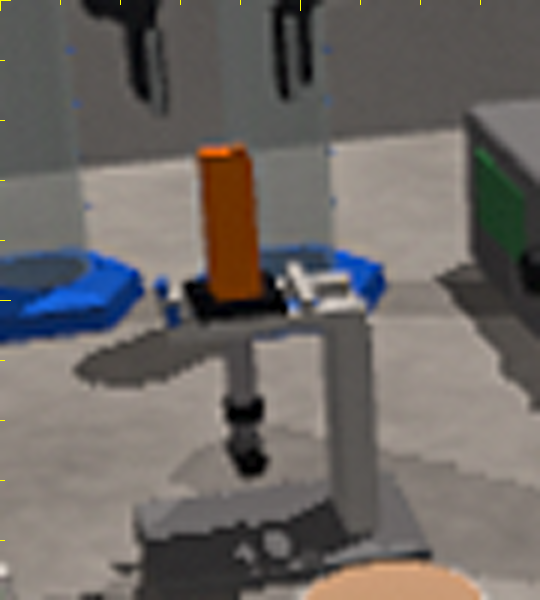

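Request:
drive_tool([
  [[0.0433,-0.0174,0],-10.0],
  [[0.0456,-0.0096,0],-9.9],
  [[0.0466,-0.0016,0],-10.0],
  [[0.0462,0.0065,0],-9.9],
  [[0.0443,0.0143,0],-10.0],
  [[0.0412,0.0219,0.01],-10.0],
  [[0.0368,0.0286,0.03],-9.9],
  [[0.0313,0.0346,0.04],-10.0],
  [[0.0248,0.0394,0.04],-10.0],
  [[0,0,0.04],0],
  [[0,0,0],0],
  [[0,0,0],0],
])

```text
clock: 71.2
position: [643.9, -138.3, 76.1]
ee_rot: [1.0, -0.012, 0.001, 0.0]
contact_force: [0.3, -0.1, 0.2]
gripper_width: 51.3
```

Request:
drive_tool([
  [[0,0,0],0],
  [[0,0,0],0],
])

```text
clock: 71.45
position: [644.0, -138.0, 77.0]
ee_rot: [1.0, -0.012, 0.002, -0.0]
contact_force: [-0.1, 0.5, -0.8]
gripper_width: 51.2
```

```bash
python3 -c "
from mv import *
plan((644,-137.5,37.5,-1.4,47))
"
```

```text
at [ 644. -138.   77.] -1.34 t 71.45 F [-0.1  0.5 -0.8] w 51.2
(644, -137.5, 37.5, -1.4, 47) 1 rows: [[[0.0,-0.0005,0.0395],0.1]]
```

Request:
drive_tool([
  [[0,-0.0005,0.03],0],
  [[0,0,0.009],0],
  [[0,0,0],0],
  [[0,0,0],0],
])

```text
clock: 71.95
position: [644.0, -138.1, 37.2]
ee_rot: [1.0, -0.012, 0.001, 0.0]
contact_force: [-0.7, 0.2, 0.1]
gripper_width: 51.2
```

Request:
drive_tool([
  [[0,0,0],0],
  [[0,0,0],0],
  [[0,0,0],0],
  [[0,0,0],0],
  [[0,0,0],0],
], fingers=1)

```text
clock: 72.58
position: [643.7, -138.1, 37.3]
ee_rot: [1.0, -0.012, 0.001, 0.0]
contact_force: [-1.6, 0.1, 5.5]
gripper_width: 23.7
```

Request:
drive_tool([
  [[0,0,-0.01],0],
  [[0,0,-0.02],0],
  [[0,0,-0.02],0],
  [[0,0,0],0],
  [[0,0,0],0],
])

```text
clock: 73.2
position: [642.6, -138.0, 85.3]
ee_rot: [1.0, -0.012, -0.001, -0.0]
contact_force: [-0.3, 0.1, 0.2]
gripper_width: 23.5
```

```bash
python3 -c "
from mv import *
plan((644,-137.5,37.5,-1.4,47))
from h import *
S=grab('side')
crop(S,'s29',290,190,90,80,8)
"
```

```text
at [ 642.6 -138.    85.3] -1.41 t 73.2 F [-0.3  0.1  0.2] w 23.5
(644, -137.5, 37.5, -1.4, 47) 2 rows: [[[0.0007,-0.0003,0.0239],0.0],[[0.0007,-0.0002,0.0239],0.0]]
```

View pics/s29.png

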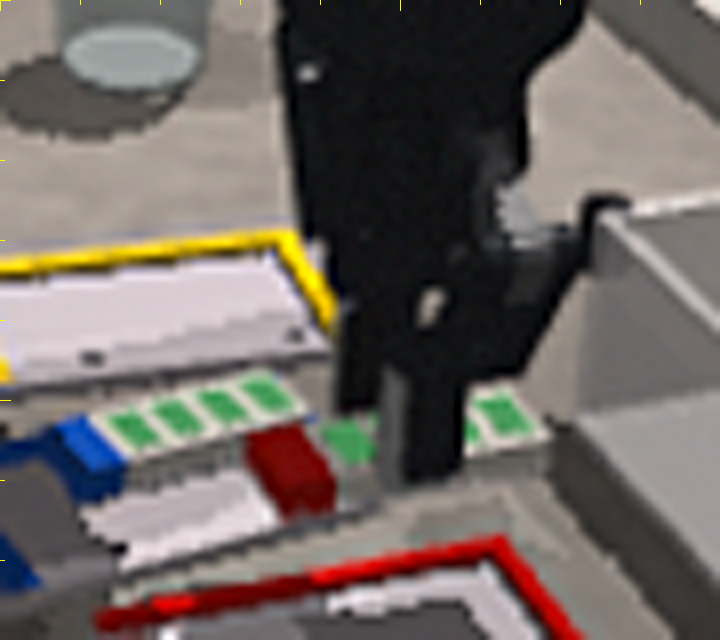

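```bash
python3 -c "
from mv import *
plan((524,-330,110,-83.1,47),(524,-330,50,-83.1,47))
"
```

```text
at [ 642.4 -138.    85. ] -1.41 t 73.25 F [ 0.3 -0.7 -0.7] w 23.8
(524, -330, 110, -83.1, 47) 8 rows: [[[-0.0142,0.0244,-0.0031],10.2],[[-0.0097,0.0264,-0.0032],10.2],[[-0.0048,0.0278,-0.0031],10.2],[[0.0002,0.0282,-0.0031],10.2],[[0.0051,0.0277,-0.0031],10.3],[[0.0101,0.0264,-0.0032],10.2],[[0.0145,0.0242,-0.0031],10.2],[[0.0186,0.0212,-0.0031],10.2]]
(524, -330, 50, -83.1, 47) 2 rows: [[[0.0,0.0,0.03],0.0],[[0.0,0.0,0.03],0.0]]
```

Request:
drive_tool([
  [[0,0,-0.025],0],
  [[-0.0142,0.0244,0],10.2],
  [[-0.0097,0.0264,0],10.2],
  [[-0.0048,0.0278,0],10.2],
  [[0.0002,0.0282,0],10.2],
  [[0.0051,0.0277,0],10.3],
  [[0.0101,0.0264,0],10.2],
  [[0.0145,0.0242,0],10.2],
  [[0.0186,0.0212,0],10.2],
  [[0,0,0.03],0],
  [[0,0,0.03],0],
  [[0,0,0],0],
])

```text
clock: 74.75
position: [522.4, -329.4, 47.8]
ee_rot: [0.748, -0.663, -0.004, 0.001]
contact_force: [-0.1, 0.2, 1.0]
gripper_width: 23.8
```

Request:
drive_tool([
  [[0,0,0],0],
  [[0,0,0],0],
])

```text
clock: 75.0
position: [525.7, -330.4, 52.5]
ee_rot: [0.749, -0.663, 0.001, -0.0]
contact_force: [-0.7, 0.6, -0.3]
gripper_width: 23.6
```

```bash
python3 -c "
from mv import *
plan((524,-330,37,-83.1,47))
from h import *
S=grab('side')
crop(S,'s30',260,270,130,110,6)
"
```

```text
at [ 525.7 -330.4   52.5] -83.06 t 75.0 F [-0.7  0.6 -0.3] w 23.6
(524, -330, 37, -83.1, 47) 1 rows: [[[-0.0006,0.0017,0.0155],0.0]]
```

View pics/s30.png

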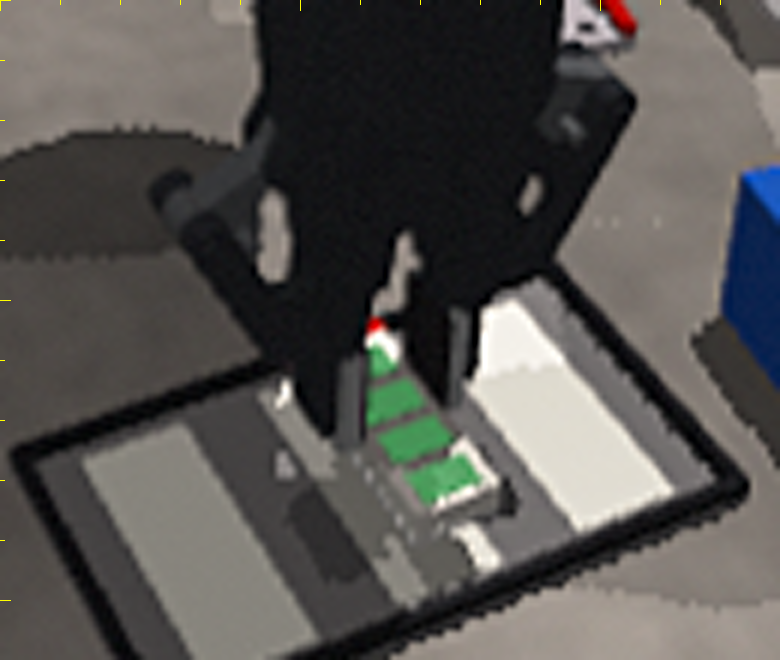

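Request:
drive_tool([
  [[0,0.001,0.01],0],
  [[0,0,0.005],0],
  [[0,0,0],0],
  [[0,0,0],0],
])

```text
clock: 75.55
position: [523.7, -330.3, 36.0]
ee_rot: [0.748, -0.663, -0.0, 0.0]
contact_force: [0.6, 0.3, -1.1]
gripper_width: 23.8
```

Request:
drive_tool([
  [[0,0,0.001],0],
  [[0,0,0.0005],0],
  [[0,0,0],0],
])

```text
clock: 75.92
position: [523.9, -330.3, 35.3]
ee_rot: [0.749, -0.663, 0.0, -0.0]
contact_force: [-2.1, 0.8, 5.4]
gripper_width: 24.1
```

Contact with the tray floor. I'll release and rise.

Request:
drive_tool([
  [[0,0,0],0],
  [[0,0,0],0],
  [[0,0,0],0],
  [[0,0,-0.02],0],
  [[0,0,-0.04],0],
  [[0,0,-0.03],0],
  [[0,0,0],0],
], fingers=0.1)

```text
clock: 76.8
position: [525.4, -330.9, 127.6]
ee_rot: [0.749, -0.663, 0.003, -0.001]
contact_force: [-0.2, 0.4, 0.3]
gripper_width: 38.4
```

```bash
python3 -c "
from mv import *
plan((620,-46.2,125,6.3,47),(620,-46.2,77,6.3,47))
from h import *
S=grab('side')
crop(S,'s31',250,200,140,200,4)
"
```

```text
at [ 525.4 -330.9  127.6] -83.07 t 76.8 F [-0.2  0.4  0.3] w 38.4
(620, -46.2, 125, 6.3, 47) 9 rows: [[[-0.0301,-0.0143,0.0003],-9.9],[[-0.0273,-0.0192,0.0003],-10.0],[[-0.0235,-0.0236,0.0003],-9.9],[[-0.019,-0.0274,0.0002],-9.9],[[-0.0141,-0.0302,0.0003],-9.9],[[-0.0087,-0.0322,0.0003],-10.0],[[-0.003,-0.0332,0.0003],-9.9],[[0.0028,-0.0332,0.0003],-9.9],[[0.0085,-0.0322,0.0003],-10.0]]
(620, -46.2, 77, 6.3, 47) 2 rows: [[[0.0,0.0,0.024],0.0],[[0.0,0.0,0.024],0.0]]
```

View pics/s31.png

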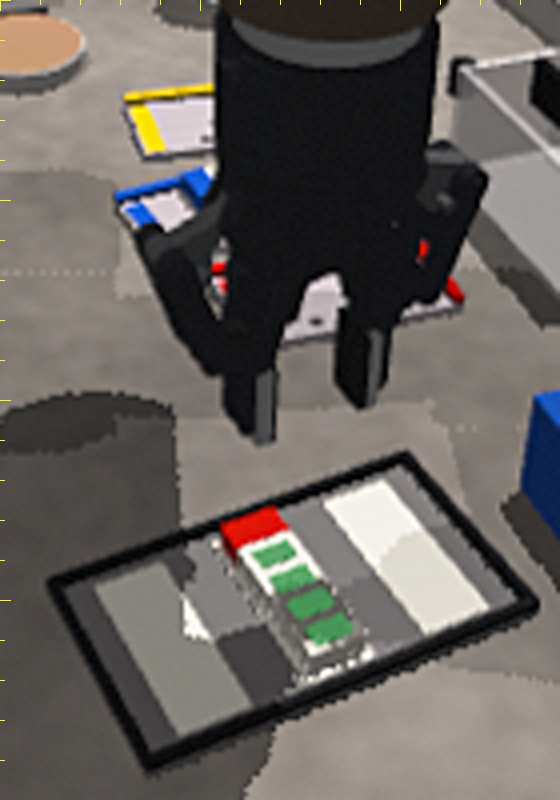

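Request:
drive_tool([
  [[-0.0301,-0.0143,0],-9.9],
  [[-0.0273,-0.0192,0],-10.0],
  [[-0.0235,-0.0236,0],-9.9],
  [[-0.019,-0.0274,0],-9.9],
  [[-0.0141,-0.0302,0],-9.9],
  [[-0.0087,-0.0322,0],-10.0],
  [[-0.003,-0.0332,0],-9.9],
  [[0.0028,-0.0332,0],-9.9],
  [[0.0085,-0.0322,0],-10.0],
  [[0,0,0.048],0],
  [[0,0,0],0],
  [[0,0,0],0],
], fingers=-0.2)

```text
clock: 78.35
position: [618.7, -46.1, 76.8]
ee_rot: [0.998, 0.055, -0.0, 0.0]
contact_force: [0.2, -0.0, -0.3]
gripper_width: 51.4
```

Request:
drive_tool([
  [[0,0,0],0],
  [[0,0,0],0],
])

```text
clock: 78.6
position: [619.1, -45.9, 78.0]
ee_rot: [0.998, 0.055, 0.001, -0.0]
contact_force: [0.5, 0.1, -0.2]
gripper_width: 51.1
```

```bash
python3 -c "
from mv import *
plan((620,-46.2,37.3,6.3,47))
from h import *
S=grab('side')
crop(S,'s32',265,190,90,80,8)
"
```

```text
at [619.1 -45.9  78. ] 6.28 t 78.6 F [ 0.5  0.1 -0.2] w 51.1
(620, -46.2, 37.3, 6.3, 47) 1 rows: [[[0.0008,0.0004,0.0407],0.0]]
```

View pics/s32.png

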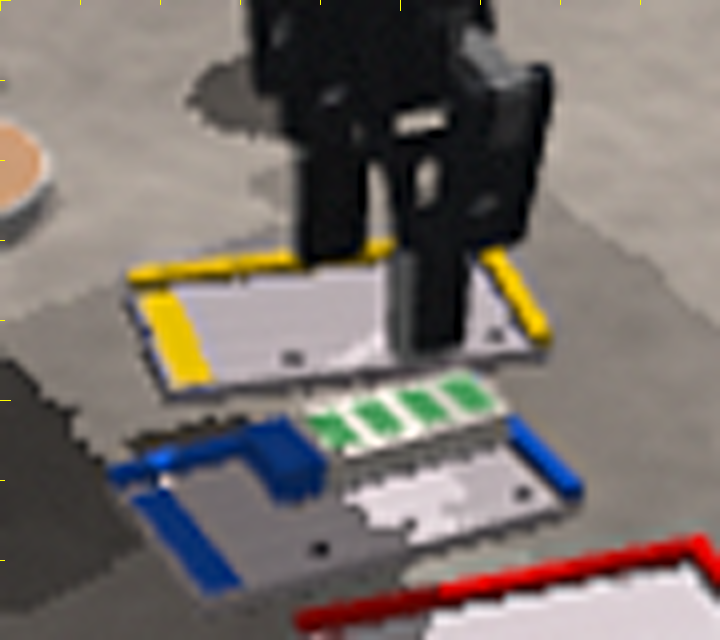

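Request:
drive_tool([
  [[0,0,0.03],0],
  [[0,0,0.01],0],
  [[0,0,0],0],
  [[0,0,0],0],
])

```text
clock: 79.15
position: [619.2, -45.6, 37.5]
ee_rot: [0.998, 0.055, 0.001, 0.0]
contact_force: [0.4, -0.2, 0.1]
gripper_width: 51.5
```

Request:
drive_tool([
  [[0,0,0],0],
  [[0,0,0],0],
  [[0,0,0],0],
  [[0,0,0],0],
  [[0,0,0],0],
], fingers=1)

```text
clock: 79.78
position: [619.1, -45.7, 37.8]
ee_rot: [0.998, 0.055, 0.001, 0.0]
contact_force: [-1.6, -0.9, 5.9]
gripper_width: 23.8
```

Request:
drive_tool([
  [[0,0,-0.01],0],
  [[0,0,-0.03],0],
  [[0,0,-0.035],0],
  [[0,0,0],0],
  [[0,0,0],0],
])

```text
clock: 80.4
position: [617.9, -45.4, 111.3]
ee_rot: [0.998, 0.055, -0.0, -0.0]
contact_force: [0.5, 0.4, -1.1]
gripper_width: 23.6
```

```bash
python3 -c "
from mv import *
plan((468.3,-337,112,-83.1,47))
from h import *
S=grab('side')
crop(S,'s33',265,180,90,80,8)
"
```

```text
at [617.9 -45.4 111.3] 6.29 t 80.4 F [ 0.5  0.4 -1.1] w 23.6
(468.3, -337, 112, -83.1, 47) 9 rows: [[[-0.0201,0.0304,-0.0001],9.9],[[-0.0145,0.0334,-0.0001],10.0],[[-0.0086,0.0354,0.0],9.9],[[-0.0023,0.0363,-0.0001],9.9],[[0.004,0.0362,-0.0001],10.0],[[0.0101,0.035,-0.0001],9.9],[[0.0161,0.0326,0.0],9.9],[[0.0214,0.0295,-0.0001],10.0],[[0.0262,0.0253,-0.0001],9.9]]
```

View pics/s33.png

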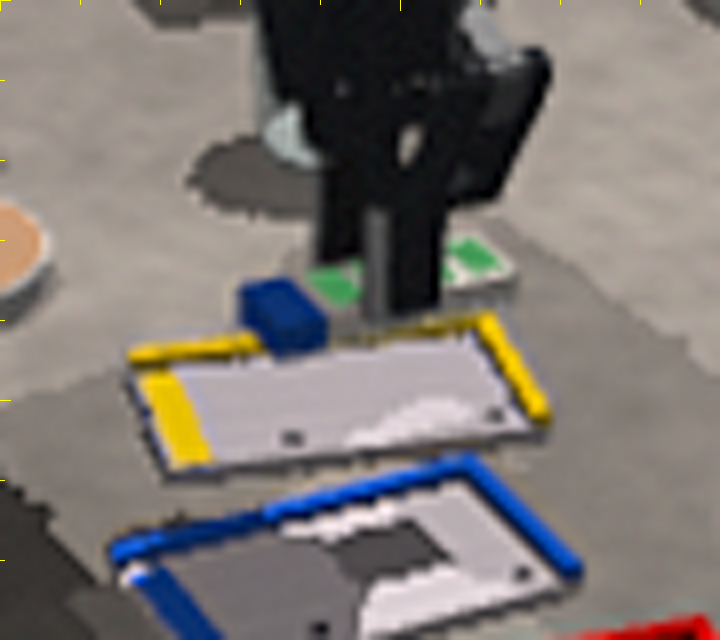

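Request:
drive_tool([
  [[-0.0201,0.0304,0],9.9],
  [[-0.0145,0.0334,0],10.0],
  [[-0.0086,0.0354,0],9.9],
  [[-0.0023,0.0363,0],9.9],
  [[0.004,0.0362,0],10.0],
  [[0.0101,0.035,0],9.9],
  [[0.0161,0.0326,0],9.9],
  [[0.0214,0.0295,0],10.0],
  [[0.0262,0.0253,0],9.9],
  [[0,0,0.03],0],
  [[0,0,0.03],0],
  [[0,0,0],0],
])

```text
clock: 81.95
position: [466.5, -336.4, 48.4]
ee_rot: [0.748, -0.664, -0.004, 0.001]
contact_force: [0.6, -0.9, -0.4]
gripper_width: 23.9
```

Request:
drive_tool([
  [[0,0,0],0],
  [[0,0,0],0],
  [[0,0,0],0],
])

```text
clock: 82.32
position: [469.5, -337.3, 52.7]
ee_rot: [0.749, -0.663, 0.001, -0.0]
contact_force: [0.8, -0.6, -0.5]
gripper_width: 23.7
```

```bash
python3 -c "
from mv import *
plan((468.3,-337,37,-83.1,47))
from h import *
S=grab('side')
crop(S,'s34',240,270,140,120,5.5)
"
```

```text
at [ 469.5 -337.3   52.7] -83.07 t 82.33 F [ 0.8 -0.6 -0.5] w 23.7
(468.3, -337, 37, -83.1, 47) 1 rows: [[[-0.0005,0.0012,0.0157],0.0]]
```

View pics/s34.png

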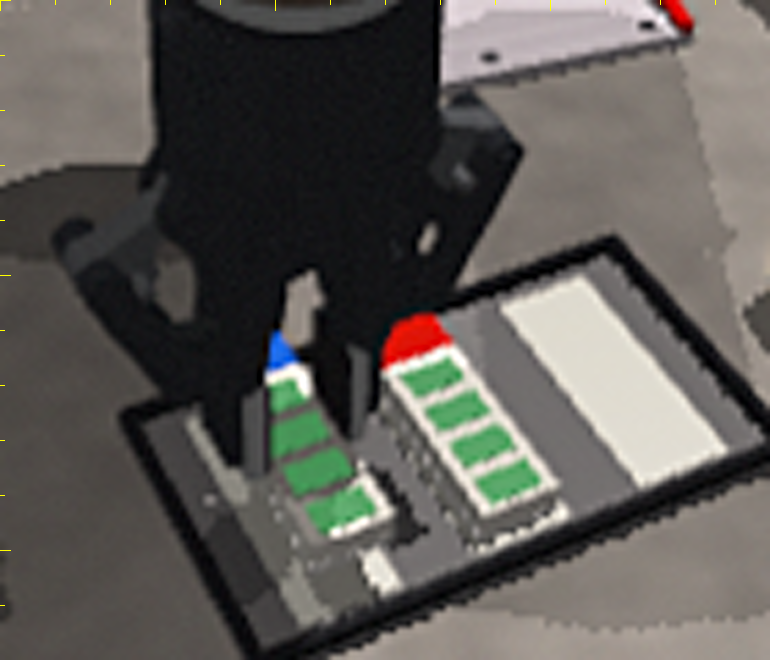

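Request:
drive_tool([
  [[0,0.001,0.01],0],
  [[0,0,0.005],0],
  [[0,0,0],0],
  [[0,0,0],0],
])

```text
clock: 82.88
position: [467.8, -337.3, 36.3]
ee_rot: [0.748, -0.663, -0.0, 0.0]
contact_force: [-0.7, -0.2, -0.5]
gripper_width: 23.9
```

Request:
drive_tool([
  [[0,0,0.001],0],
  [[0,0,0],0],
  [[0,0,0],0],
])

```text
clock: 83.25
position: [468.0, -337.4, 35.8]
ee_rot: [0.748, -0.663, 0.0, -0.0]
contact_force: [-0.4, 0.4, 2.2]
gripper_width: 23.7
```

Request:
drive_tool([
  [[0,0,0.0003],0],
  [[0,0,0],0],
  [[0,0,0],0],
])

```text
clock: 83.62
position: [468.0, -337.4, 35.8]
ee_rot: [0.749, -0.663, 0.0, 0.0]
contact_force: [-1.3, 1.4, 5.3]
gripper_width: 23.6
```

Request:
drive_tool([
  [[0,0,0],0],
  [[0,0,0],0],
  [[0,0,0],0],
  [[0,0,-0.02],0],
  [[0,0,-0.04],0],
  [[0,0,-0.05],0],
  [[0,0,-0.05],0],
  [[0,0,0],0],
], fingers=0.2)

```text
clock: 84.62
position: [470.2, -338.5, 200.2]
ee_rot: [0.749, -0.663, 0.005, -0.001]
contact_force: [0.9, 0.5, 0.1]
gripper_width: 33.7
```

Request:
drive_tool([
  [[-0.05,0,-0.01],0],
  [[-0.05,0,0],0],
  [[-0.05,0,0],0],
  [[-0.05,0,0],0],
  [[-0.05,0,0],0],
  [[-0.05,0,0],0],
  [[0,0,0],0],
  [[0,0,0],0],
])

```text
clock: 85.62
position: [431.6, -39.5, 204.8]
ee_rot: [0.749, -0.663, -0.0, 0.0]
contact_force: [-0.2, 0.2, 0.1]
gripper_width: 34.2
```

```bash
python3 -c "
from h import *
import cv2
S=grab('side');T=grab('top')
crop(S,'s35',0,0,560,420,1.4)
crop(S,'s36',240,270,150,130,5)
crop(T,'t36',340,175,60,75,8)
crop(T,'t35',0,0,560,420,1.4)
"
```

```text
(no output)
```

View pics/s35.png

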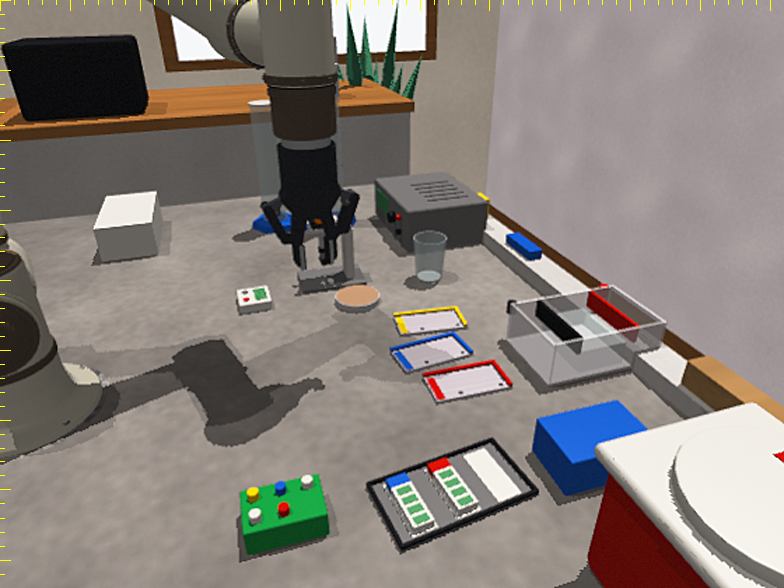

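View pics/s36.png

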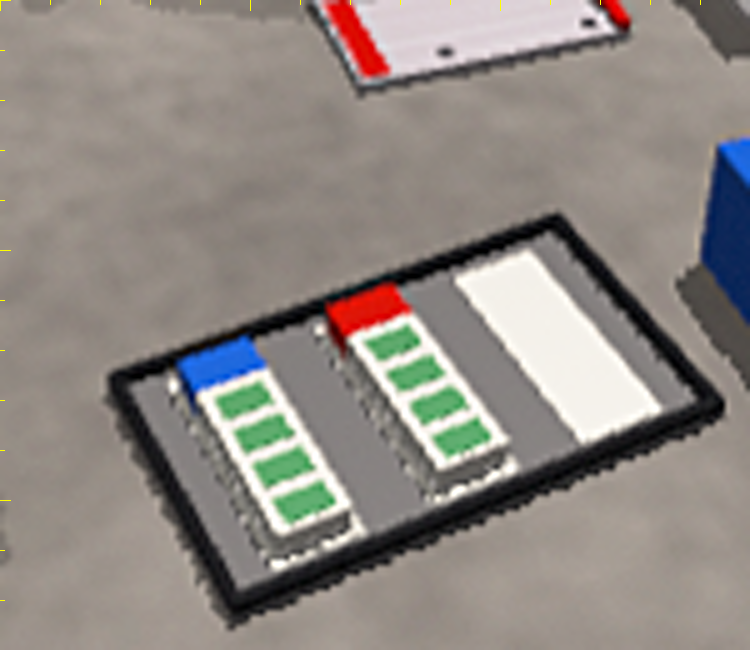

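View pics/t36.png

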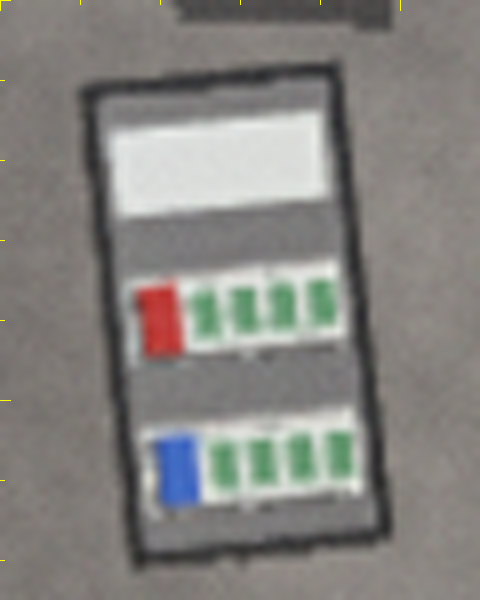

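View pics/t35.png

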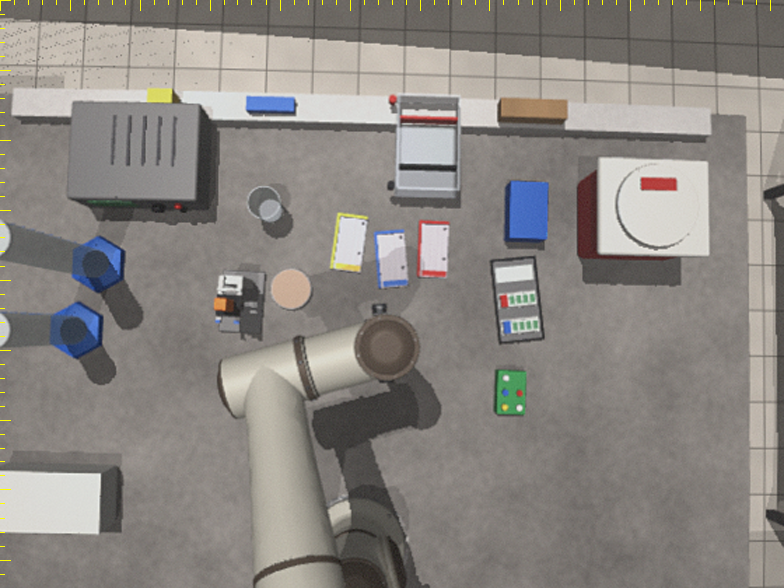

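Both slides lie flat in the tray, red at about (240,315) and blue at (255,465) in the top crop. The tool hangs in its stand and the bystanders haven't moved.

```bash
python3 -c "
from bench import arm
print(arm.job_done())"
```

```text
the job is handed in; nothing more can be done
None
```

I did the whole task for the red and blue slides, since yellow was absent, and handed it in at about 86 s of the 210 s allowed.

- **Seating:** I laid each slide in its own nest and pushed it into the fence corner by feel. While I was fetching the press tool, the red slide was knocked about 25 mm out of place. I hung the tool back, pushed the red slide into the corner again, checked it in the pictures, and then took the tool again.
- **Pressing:** I pressed red, then blue, each in one stroke along the middle line, starting on the tab. The force and height readings put the spring about 5 mm in. I lifted off about 3.5 mm short of each far edge so the foot would not drop off the end.
- **Finish:** The tool went back in its stand. I moved red to the middle field of the tray and blue to the near one.

**Last checks:** The final pictures show both slides lying flat inside the tray walls, the tool hanging in the stand, the bystander items where they were, and the gripper clear of everything. No check failed. The two cameras disagreed by about 2 mm on positions, so I settled the seating by contact. My first try at seating red stopped about 4.5 mm short because a finger caught on the fence.

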